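# Slacken a knurled nut two turns and swing the hold-down strap off a glass slab

### The arm

A 7-joint arm with a two-finger parallel gripper is mounted at the origin on a cart in front of the work surface, level with it; the furniture and walls round the work are solid. World frame = base frame: x ahead of the robot, y to its left, z up, the work surface at z = 0. Lengths are in m, angles in rad, forces in N, time in s.
With the tool pointing down it reaches from about 0.4 to 0.85 m from the base axis. Payload 10.4 kg.
Tool frame: the origin (TCP) lies between the finger pads; the fingertips stand 17 mm ahead of it and the grasp point (between the pads) lies 2 mm behind it; x points along the fingers, y is the direction in which the jaws open and shut, and the axes are right-handed (so a half turn about x gives the same grasp; the last joint's range is limited). The gripper opens to 87 mm and grips with 3 to 60 N. Pads are 19 mm wide; open, the fingers measure 117 mm over their backs; the gripper's body (75 mm by 190 mm) begins 51 mm behind the grasp point.
Start: joints at [1.247, 0.332, -0.065, 1.46, 0.022, 1.35, -0.088], TCP at [0.185, -0.597, 0.215] pointing down, gripper open.
Joint ranges: [-2.6, 2.6], [-0.5, 2.12], [-1.47, 1.34], [0.16, 2.42], [-1.27, 4.41], [0.06, 2.06], [-2.6, 2.6]. Speed limits (rad/s): [2.22, 2.22, 2.79, 2.79, 3.14, 3.14, 3.14].

### API

Orientations are given as a unit quaternion [x, y, z, w].
In Python, from bench import r, optics, close_job gives the robot as it stands.
- The arm moves only by the shell command python3 -m inch 'ROWS' [OPENING] [FORCE]. ROWS is JSON, a list of rows, each an object with "translation": the shift along the tool's x, y, z in cm, a list of three; "spin": the turn about the tool's x in degrees. In form: [{"translation": [tx, ty, tz], "spin": spin}, ...]. A call has 1 to 20 rows; each row shifts and turns the pose as measured when the row begins, along the tool's axes as they then stand; what a row does not reach is not made up. A row lasts 1/8 s, in which the tool goes at most 62.5 mm and 10.7 degrees, less where a joint would pass 70% of its speed; a pose out of reach is approached as far as the arm can. A call is refused whole if a number of a shift passes 6.25 or a number of a turn 10.7, either way. A call with a gripper value outside its range is refused whole. OPENING is the closure, from 0 (fully open) to 1 (shut), set as the call begins (- or left out, the last holds). The fingers move at their own pace and stop on an object; FORCE is the grip in N (left out, the last holds). Time passes only in rows, so rows that do not move let the fingers close. It gives the time, the measured TCP pose, the force and the opening at its end, in the units of the state.
- r.read_state(): the state, without advancing time (a new reading comes with each control period).
- optics.camera(name): name is "side" or "top" or "wrist"; returns the picture (420x560x3 uint8, red, green, blue); there is no depth.
- optics.camera_model(name): a dict with "camera_matrix" (3x3 intrinsics, pixels), "dist" ([k1, k2, p1, p2, k3] as OpenCV has them; the pictures are not rectified), "world_from_camera" (4x4, takes a point from camera to world coordinates); the wrist camera has in their place "tool_from_camera" (4x4, takes a point from camera to tool coordinates, whose origin is the TCP and whose axes are the tool frame's). Camera axes: x right, y down, z forward; pixel columns grow to the right and rows downward; lengths in m; the calibration is good to about 2 mm. A picture is of the moment at which its call begins: read the wrist's pose just before it. camera_model takes no time and is no camera call.
- close_job(): hands the job in, once; it reports no verdict.
The state is a dict: "time": time; "joint_positions": joint angles; "joint_vel": joint speeds; "joint_torque": joint torques, N m; "ee_pos": TCP position; "eef_rot": TCP orientation; "ft_force": force on the tool from outside, world axes, zero at the start; "torque": the same for the moment, N m; "width": finger opening in m.
Only numpy, scipy, OpenCV 4.12 (cv2) and the standard library are available. Lean on these libraries where they do the work, as an engineer would, in place of code of your own. Each camera call takes 0.05 s, during which the arm holds its last target.

### The job

Unclamp the glass slab in the wooden hold-down fixture. With a fingertip roll the knurled brass nut round by its rim, anticlockwise seen from above, for two full turns to within a quarter turn; then push the steel strap clockwise round its stud, off the slab, until it comes up against its stop a quarter turn away. Pinch nothing, do not lift the slab out of the fixture, and leave the loose glass slabs, sanding block, screwdriver and solder spool on the worktop alone.

Things in the scene. Friction and masses are not known exactly. Their poses are not given: they have to be found in the camera images.
- fixture: wooden hold-down fixture, fixed: plywood board 156 (x) x 104 (y) x 18 mm. Origin: centre of its underside, z up, +x towards the slab. Stud (axis of nut and strap) at x -20, y 0 mm. Slab centre at x +40, y 0, between two side rails at y +-30.5 (14 wide, top 32 above the worktop, 4 above the slab's top). Steel stop pin, 8 thick, at x -36.5, y -44, top 49 above the worktop
- nut_centre (a point): centre (on the axis, half-way up) of the knurled brass nut, a disc 44 mm in diameter and 20 mm high, axis vertical. Clamped, its underside is 46 mm and its top 66 mm above the worktop; it climbs 3 mm a turn as it loosens. The stud, 12 mm thick, shows above it up to 84 mm. The rim is free all round; the strap passes just below
- nut_mark (a point): end, at the rim, of the one dark index line engraved on the nut's top face, 18 mm from the axis; it goes round with the nut, so that turns can be counted
- nut (a joint): turn of the nut in rad: 0 = clamped, as it starts, positive = loosened (anticlockwise from above), 6.283 a full turn, hard end at three turns. Steady light friction (0.035 N m, some 2 N at the rim); stays where it is left. The rim grips well (friction about 1.2): a fingertip pressed on it with a few newtons rolls it by the distance stroked divided by 22 mm
- strap_pad (a point): on top of the steel strap, 60 mm from the stud, above its pad; x outwards along the strap, y to its left, z up. Strap 24 wide, 8 thick, from 52 mm behind the stud to 88 in front; clamped, its top is 44 mm above the worktop; it rises 3 mm a turn of the nut. A screw 8 thick stands 17 mm up here. The pad below, 18 x 34 mm, stays caught between the rails until some 1.5 turns lift it over them
- strap (a joint): swing of the strap about the stud, in rad: 0 = over the slab (along the fixture's +x), positive = clockwise from above; 1.571 = against its stop, pointing along the fixture's -y. It swings with light friction (about 0.03 N m, half a newton at the pad) and stays where it is left
- slab_centre (a point): centre of the clamped slab of pale yellow glass, 45 x 45 x 10 mm, lying loose between the rails under the strap's pad
- nest (a point): point of the fixture where the slab's centre belongs, 23 mm above the worktop
- slab_2: bystander: loose blue glass slab 36 x 52 x 10 mm, origin at the centre of its underside
- slab_3: bystander: loose pink glass slab 38 x 50 x 10 mm, origin at the centre of its underside
- spool: bystander: grey spool of solder, 51 x 61 x 38 mm, origin at the centre of its underside
- sander: bystander: loose cork sanding block 55 x 96 x 31 mm, origin at the centre of its underside
- driver: bystander: loose screwdriver with a yellow handle, 27 x 198 x 26 mm, origin at the centre of its underside

How it is judged:
On the way, in this order (a step that is already met when the one before it is completed fails the run):
1. the nut is loosened by two full turns (1.75 to 2.25), with the strap still over the slab (value of joint nut between 11 and 14.14 rad and value of joint strap below 0.3 rad), for 0.3 s.
2. the strap is swung up to its stop (value of joint strap above 1.4 rad), for 0.2 s.
At the end, for the whole second after the job is handed in: The nut stands 2 turns from clamped (between 1.75 and 2.25 turns: 11.0 to 14.14 rad), the strap is at its stop (joint above 1.4 rad, at most 10 degrees short), both at rest, and the slab still lies between its rails (centre within 8 mm of its place) (value of joint nut between 11 and 14.14 rad and value of joint strap above 1.4 rad and distance between slab_centre and nest below 0.008 m and velocity of joint nut between -0.2 and 0.2 rad/s and velocity of joint strap between -0.2 and 0.2 rad/s); the robot touches nothing.
It fails at once if the nut is pinched: the gripper straddles it and touches it (horizontal distance between the grasp point and nut_centre below 0.012 m and z of the grasp point in the frame of nut_centre below 0.02 m and contact force between the fingers and fixture above 0.5 N).
It fails at once if the strap or its screw is pinched: the gripper straddles it and touches it (y of the grasp point in the frame of strap_pad between -0.007 and 0.007 m and x of the grasp point in the frame of strap_pad between -0.04 and 0.03 m and z of the grasp point in the frame of strap_pad below 0.014 m and contact force between the fingers and fixture above 0.5 N).
It fails at once if the slab is lifted or carried from its place (more than 15 mm) (distance between slab_centre and nest above 0.015 m).
It fails at once if a loose bystander is pushed or carried more than 30 mm (distance of any of slab_2, slab_3, sander, driver, spool from where it was at the start of the episode above 0.03 m).
It also fails if it takes over 72 s, if anything falls off the work surface, if the arm or the gripper's body presses on something with over 40 N, if the wrist force passes 120 N, or if a joint passes its speed limit or range.

## Working session

There is one attempt and no reset: what is moved stays moved. The work goes in short steps, Python scripts to look and compute and a shell command to move; the robot and the scene stay as the last step left them, time stands still between calls to the robot, and variables do not carry over. Pictures are saved under pics/ and viewed, and the job is handed in when it is done.

```bash
ls; mkdir -p pics; python3 - <<'E'
from bench import r, optics
import cv2
print(r.read_state())
for n in ("side","top","wrist"):
    im=optics.camera(n); cv2.imwrite(f"pics/a_{n}.png",im[:,:,::-1])
    m=optics.camera_model(n); print(n,m)
E
```

```text
pics
{'time': 0.0, 'joint_positions': array([ 1.24745064,  0.33286089, -0.06471526,  1.46097115,  0.02162378,
        1.34988546, -0.08849936]), 'joint_vel': array([ 0.00131559, -0.00154932,  0.00045046,  0.0011845 , -0.00063371,
        0.00135958, -0.00013085]), 'joint_torque': array([ 6.74986586e-05, -6.23265338e+01,  2.47051340e-02, -3.89908075e+01,
       -6.13865722e-02,  3.98112042e-02,  1.30284925e-04]), 'ee_pos': array([ 0.18501884, -0.59656013,  0.21394661]), 'eef_rot': array([-0.69901952, -0.1064379 ,  0.69923026, -0.10545013]), 'ft_force': array([ 1.13720938, -0.6027079 ,  0.52594294]), 'torque': array([ 0.04975531, -0.02427632,  0.01208063]), 'width': 0.08708434146969408}
side {'camera_matrix': array([[424.9231007 ,   0.        , 281.44932442],
       [  0.        , 424.9231007 , 208.03305811],
       [  0.        ,   0.        ,   1.        ]]), 'dist': array([-0.05331828,  0.        ,  0.        ,  0.        ,  0.        ]), 'world_from_camera': array([[ 0.99769286, -0.02946434,  0.06116216,  0.39592016],
       [-0.06491324, -0.67784061,  0.73233762, -1.13723565],
   
[... 569 characters left out ...]
  1.02831943],
       [ 0.        ,  0.        ,  0.        ,  1.        ]])}
wrist {'camera_matrix': array([[314.76844146,   0.        , 279.40672945],
       [  0.        , 314.76844146, 203.88899088],
       [  0.        ,   0.        ,   1.        ]]), 'dist': array([-0.04099982,  0.        ,  0.        ,  0.        ,  0.        ]), 'tool_from_camera': array([[ 1.28457301e-03, -2.88411982e-01,  9.57505550e-01,
        -1.69330317e-01],
       [ 9.99998853e-01,  1.13886256e-03, -9.98542440e-04,
         6.41936103e-04],
       [-8.02475617e-04,  9.57505735e-01,  2.88413114e-01,
        -8.06363884e-02],
       [ 0.00000000e+00,  0.00000000e+00,  0.00000000e+00,
         1.00000000e+00]])}
```

View pics/a_side.png

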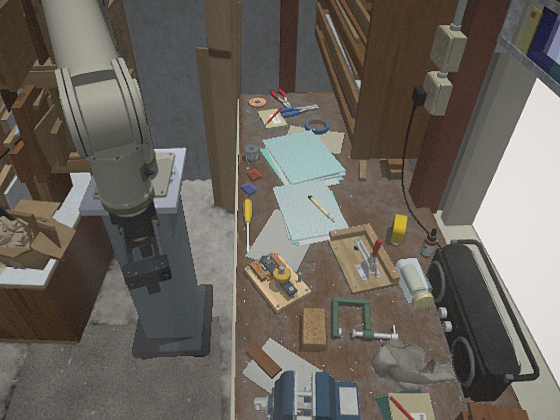

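View pics/a_top.png

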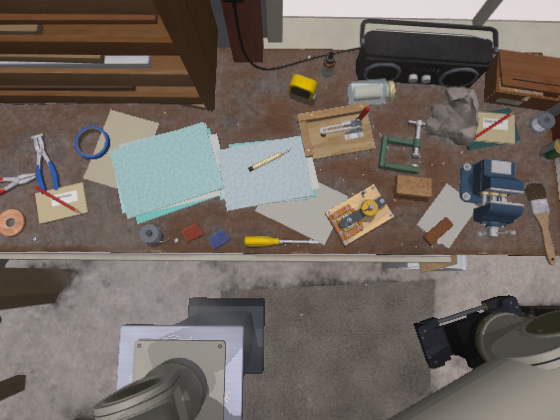

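View pics/a_wrist.png

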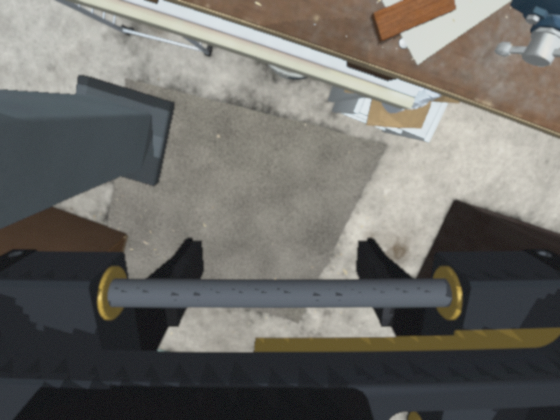

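The side view shows the fixture around (277,281) and the top view around (360,213), with the nut at about (369,207). The sander is at top (413,187), and the driver is left of the fixture at (280,241). I'll enlarge both views.

```bash
python3 - <<'E'
import cv2
a=cv2.imread("pics/a_top.png")[170:260,310:440]; cv2.imwrite("pics/b_top.png",cv2.resize(a,None,fx=6,fy=6,interpolation=cv2.INTER_CUBIC))
a=cv2.imread("pics/a_side.png")[235:335,230:340]; cv2.imwrite("pics/b_side.png",cv2.resize(a,None,fx=6,fy=6,interpolation=cv2.INTER_CUBIC))
E
```

```text
(no output)
```

View pics/b_top.png

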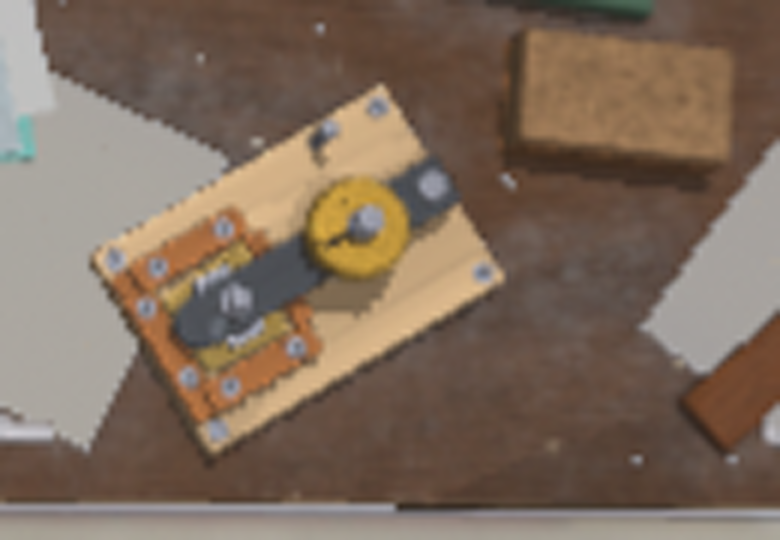

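View pics/b_side.png

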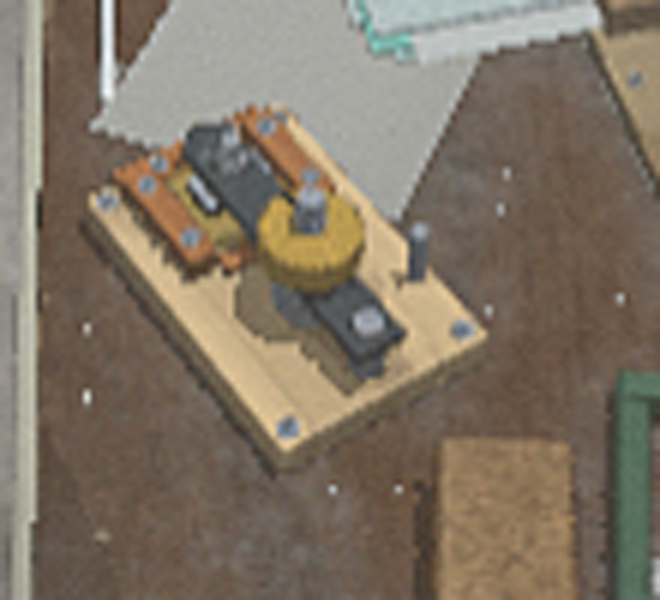

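```bash
cat > h.py <<'E'
import numpy as np, cv2
from bench import r, optics
from scipy.spatial.transform import Rotation as R
def pose():
    s=r.read_state(); T=np.eye(4); T[:3,:3]=R.from_quat(s["eef_rot"]).as_matrix(); T[:3,3]=s["ee_pos"]; return T,s
def ray(name,px,T=None):
    m=optics.camera_model(name)
    W=m["world_from_camera"] if name!="wrist" else T@m["tool_from_camera"]
    u=cv2.undistortPoints(np.array([[px]],float),m["camera_matrix"],m["dist"])[0,0]
    d=W[:3,:3]@np.array([u[0],u[1],1]); return W[:3,3],d/np.linalg.norm(d)
def plane(name,px,z,T=None):
    o,d=ray(name,px,T); return o+d*(z-o[2])/d[2]
def tri(rays):
    A=sum(np.eye(3)-np.outer(d,d) for o,d in rays); b=sum((np.eye(3)-np.outer(d,d))@o for o,d in rays)
    p=np.linalg.solve(A,b); return p,[np.linalg.norm(np.cross(p-o,d)) for o,d in rays]
def proj(name,p,T=None):
    m=optics.camera_model(name)
    W=m["world_from_camera"] if name!="wrist" else T@m["tool_from_camera"]
    q=np.linalg.inv(W)@np.append(p,1); 
    return cv2.projectPoints(q[None,:3],np.zeros(3),np.zeros(3),m["camera_matrix"],m["dist"])[0].ravel()
E
python3 - <<'E'
from h import *
def T(x,y): return (310+(x+.5)/6-.5,170+(y+.5)/6-.5)
def S(x,y): return (230+(x+.5)/6-.5,235+(y+.5)/6-.5)
for nm,t,s in [("stud top",(372,215),(315,190)),("tail screw",(433,182),(370,318)),("pin top",(327,130),(419,229)),("pad screw top",(238,292),(232,133))]:
    print(nm,*[np.round(v,4) for v in tri([ray("top",T(*t)),ray("side",S(*s))])])
print("nut top@66",plane("top",T(357,227),.066),"side",plane("side",S(311,228),.066))
c=[plane("top",T(*p),.018) for p in [(92,258),(380,86),(502,277),(212,462)]]; print("corners",np.round(c,4),np.mean(c,0))
c2=[plane("side",S(*p),.018) for p in [(90,195),(268,105),(487,333),(283,450)]]; print("side",np.round(c2,4),np.mean(c2,0))
E
```

```text
stud top [ 0.4546 -0.483   0.0873] [0.0013 0.0013]
tail screw [ 0.4757 -0.5194  0.0499] [0.0008 0.0008]
pin top [ 0.4994 -0.474   0.0483] [0.0013 0.0013]
pad screw top [ 0.4243 -0.4305  0.0633] [0.0004 0.0004]
nut top@66 [ 0.45190858 -0.48166611  0.066     ] side [ 0.45459477 -0.48497218  0.066     ]
corners [[ 0.4453 -0.3738  0.018 ]
 [ 0.5253 -0.5056  0.018 ]
 [ 0.4382 -0.5576  0.018 ]
 [ 0.3547 -0.4257  0.018 ]] [ 0.44088857 -0.46567324  0.018     ]
side [[ 0.3631 -0.4239  0.018 ]
 [ 0.4432 -0.3756  0.018 ]
 [ 0.5276 -0.5057  0.018 ]
 [ 0.4396 -0.5585  0.018 ]] [ 0.44337295 -0.4659249   0.018     ]
```

```bash
python3 - <<'E'
from h import *
T,s=pose(); print(np.round(T,3))
for z in "xyz": pass
print("tool y az",np.degrees(np.arctan2(T[1,1],T[0,1])),"z az",np.degrees(np.arctan2(T[1,2],T[0,2])))
E
```

```text
[[-0.     0.296 -0.955  0.185]
 [ 0.001 -0.955 -0.296 -0.597]
 [-1.    -0.001  0.     0.214]
 [ 0.     0.     0.     1.   ]]
tool y az -72.76528731837797 z az -162.76528402778015
```

```bash
python3 -m inch '[{"translation":[0,0,0],"spin":-7},{"translation":[0,0,0],"spin":-7},{"translation":[0,0,0],"spin":0}]' 1 40; cat >> h.py <<'E'
N=np.array([.453,-.483,0]); 
def go(p):
    T,s=pose(); print("t",s["time"],"pos",np.round(s["ee_pos"],4),"F",np.round(s["ft_force"],1),"w",round(s["width"],4),"zaz",np.round(np.degrees(np.arctan2(T[1,2],T[0,2])),2),"tilt",np.round(T[2,:],3))
    print("tool cm",np.round(T[:3,:3].T@(np.array(p)-T[:3,3])*100,2))
def rel():
    T,s=pose(); d=T[:3,:3].T@(T[:3,3]-np.append(N[:2],0)); print("rel nut tool mm",np.round(d*1000,1))
E
python3 -c "
from h import *
go([.4072,-.4942,.2])"
```

```text
time: 0.52
ee_pos: [0.1849, -0.5961, 0.213]
eef_rot: [-0.68, -0.193, 0.681, -0.191]
ft_force: [0.2, -0.0, -0.6]
width: 0.0648
t 0.525 pos [ 0.1849 -0.5961  0.213 ] F [ 0.2 -0.  -0.6] w 0.0648 zaz -148.44 tilt [-1.    -0.003 -0.001  0.213]
tool cm [  1.31   2.95 -24.27]
```

```bash
python3 -m inch '[{"translation":[0,0.5,-3]},{"translation":[0,0.5,-4]},{"translation":[0,0.5,-4]},{"translation":[0,0.5,-4]},{"translation":[0.5,0.5,-4]},{"translation":[0.5,0.4,-3]},{"translation":[0.3,0,-2]},{"translation":[0,0,0]}]'
python3 - <<'E'
from h import *
go([.4072,-.4942,.068]); rel()
for n in ("wrist","top"): cv2.imwrite(f"pics/c_{n}.png",optics.camera(n)[:,:,::-1])
E
```

```text
t 0.525 pos [ 0.1849 -0.5961  0.213 ] F [ 0.2 -0.  -0.6] w 0.0648 zaz -148.44 tilt [-1.    -0.003 -0.001  0.213]
tool cm [ 14.51   2.99 -24.26]
rel nut tool mm [-213.1  -44.6  287.5]schema error: expected keys translation, spin
```

View pics/c_wrist.png

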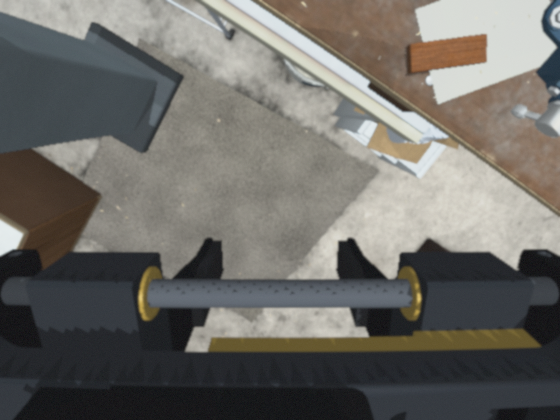

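View pics/c_top.png

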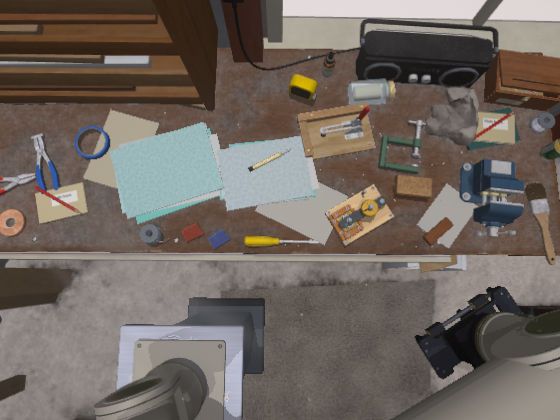

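The move was refused because each row needs a spin key, so the arm hasn't moved and the views are unchanged.

```bash
python3 -m inch '[{"translation":[0,0.5,-3],"spin":0},{"translation":[0,0.5,-4],"spin":0},{"translation":[0,0.5,-4],"spin":0},{"translation":[0,0.5,-4],"spin":0},{"translation":[0.5,0.5,-4],"spin":0},{"translation":[0.5,0.4,-3],"spin":0},{"translation":[0.3,0,-2],"spin":0},{"translation":[0,0,0],"spin":0}]'
python3 - <<'E'
from h import *
go([.4072,-.4942,.068]); rel()
for n in ("wrist","top"): cv2.imwrite(f"pics/d_{n}.png",optics.camera(n)[:,:,::-1])
E
```

```text
time: 1.62
ee_pos: [0.4115, -0.4946, 0.1989]
eef_rot: [-0.682, -0.185, 0.683, -0.183]
ft_force: [0.1, 0.0, -0.5]
width: 0.0003
t 1.625 pos [ 0.4115 -0.4946  0.1989] F [ 0.1  0.  -0.5] w 0.0003 zaz -149.84 tilt [-1.    -0.004  0.     0.199]
tool cm [13.09 -0.2   0.35]
rel nut tool mm [-198.9  -11.5   41.8]
```

View pics/d_wrist.png

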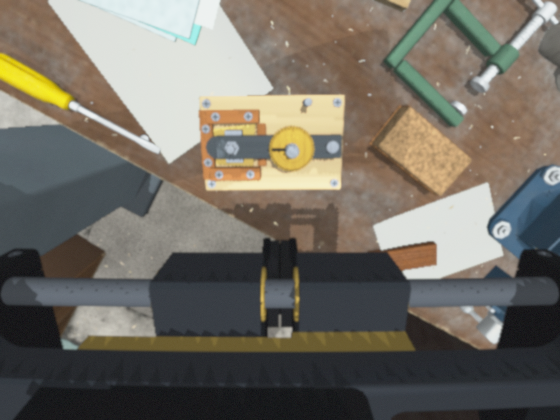

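View pics/d_top.png

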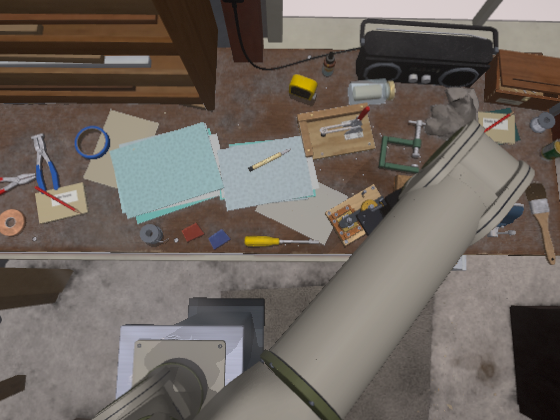

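The wrist camera sees the fixture squarely: nut at about (292,148), mark pointing left along the strap, and the shut fingers below. I'll refine the nut centre from this view.

```bash
cat >> h.py <<'E'
def look(tag,z=.066,save=True):
    T,s=pose(); im=optics.camera("wrist"); bgr=im[:,:,::-1].copy()
    hsv=cv2.cvtColor(bgr,cv2.COLOR_BGR2HSV)
    p=proj("wrist",np.append(N[:2],z),T)
    m=cv2.inRange(hsv,(18,150,90),(32,255,255))
    k,l,st,c=cv2.connectedComponentsWithStats(m)
    ok=[i for i in range(1,k) if st[i,4]>100 and np.linalg.norm(c[i]-p)<60]
    i=max(ok,key=lambda i:st[i,4]) if ok else None
    print("expected px",np.round(p,1),"blob",None if i is None else (c[i].round(1),st[i]))
    x,y=map(int,p); x0=max(0,x-90);y0=max(0,y-70)
    cv2.imwrite(f"pics/{tag}.png",cv2.resize(bgr[y0:y0+150,x0:x0+200],None,fx=4,fy=4,interpolation=cv2.INTER_CUBIC))
    print("crop origin",x0,y0)
    return T,c[i] if i else p
E
python3 - <<'E'
from h import *
T,c=look("e1")
b=plane("wrist",c,.062,T); print(b)
E
```

```text
expected px [289.9 148.4] blob (array([291. , 144.6]), array([ 270,  124,   42,   43, 1082], dtype=int32))
crop origin 199 78
[ 0.45627517 -0.48241128  0.062     ]
```

View pics/e1.png

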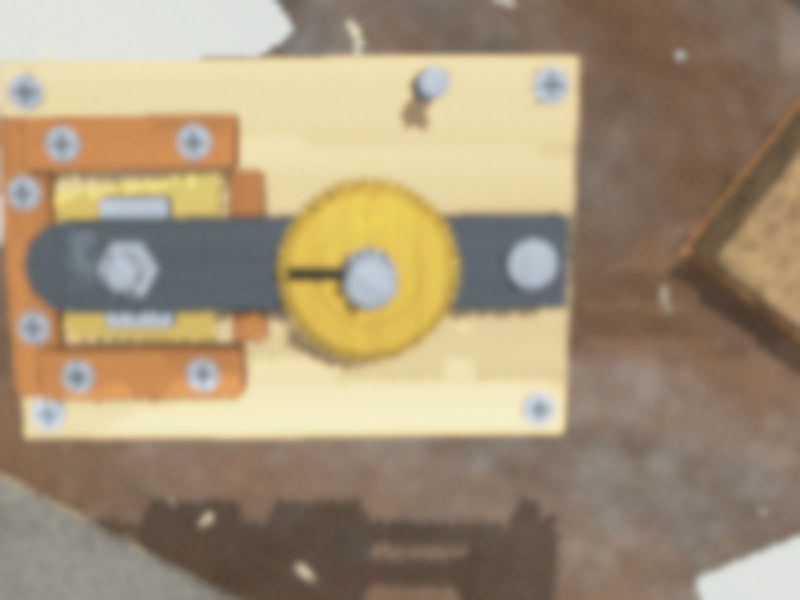

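```bash
sed -i 's/^N=.*/N=np.array([.4545,-.4825,0])/' h.py; python3 -m inch '[{"translation":[4.5,-0.1,0],"spin":0},{"translation":[4.5,-0.1,0],"spin":0},{"translation":[3,0,0],"spin":0},{"translation":[1.1,0,0],"spin":0},{"translation":[0,0,0],"spin":0}]'
python3 - <<'E'
from h import *
go([.4072,-.4942,.068]); rel()
cv2.imwrite("pics/f_wrist.png",optics.camera("wrist")[:,:,::-1])
cv2.imwrite("pics/f_side.png",cv2.resize(optics.camera("side")[200:350,200:380,::-1],None,fx=4,fy=4))
E
```

```text
time: 2.4
ee_pos: [0.4018, -0.5018, 0.0681]
eef_rot: [-0.683, -0.177, 0.685, -0.18]
ft_force: [-0.2, 0.3, 0.6]
width: 0.0006
t 2.4 pos [ 0.4018 -0.5018  0.0681] F [-0.2  0.3  0.6] w 0.0006 zaz -150.72 tilt [-1.     0.003  0.004  0.068]
tool cm [ 0.01 -0.4  -0.85]
rel nut tool mm [-68.   -8.7  55.7]
```

View pics/f_wrist.png

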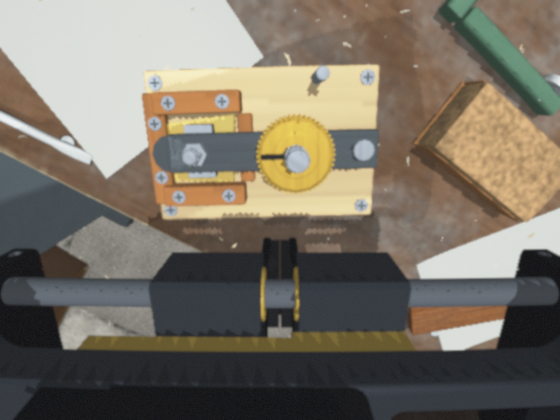

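View pics/f_side.png

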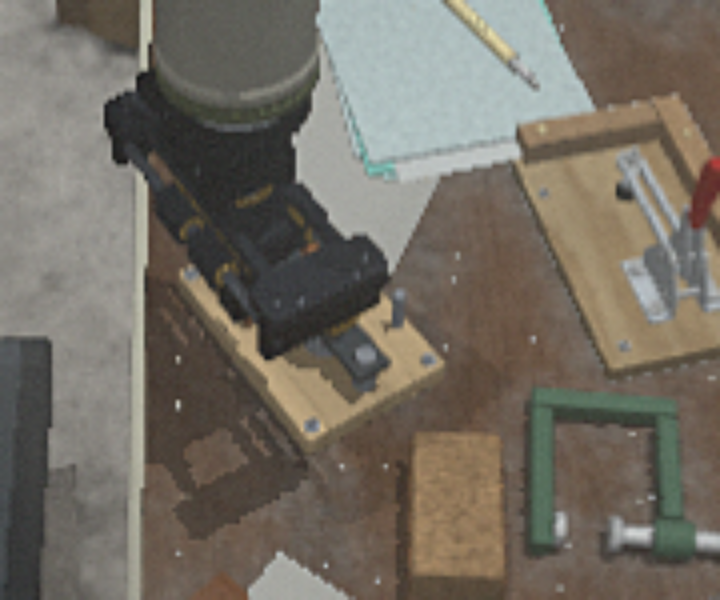

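```bash
python3 -m inch '[{"translation":[0,-0.6,-0.8],"spin":-0.8},{"translation":[0,0,-0.7],"spin":-0.8},{"translation":[0,0,-0.3],"spin":0},{"translation":[0,0,0],"spin":0}]'
python3 -c "
from h import *
go([.4072,-.4942,.068]); rel()"
python3 -m inch '[{"translation":[0,0,-0.3],"spin":0},{"translation":[0,0,-0.3],"spin":0}]'
python3 -c "
from h import *
go([.4072,-.4942,.068]); rel()"
```

```text
time: 3.0
ee_pos: [0.4181, -0.4876, 0.0726]
eef_rot: [0.681, 0.186, -0.681, 0.193]
ft_force: [0.2, -0.9, -0.4]
width: 0.0005
t 3.0 pos [ 0.4181 -0.4876  0.0726] F [ 0.2 -0.9 -0.4] w 0.0005 zaz -148.91 tilt [-1.     0.01   0.002  0.073]
tool cm [ 0.46 -0.    1.27]
rel nut tool mm [-72.6 -13.7  34. ]
time: 3.25
ee_pos: [0.4232, -0.4847, 0.0726]
eef_rot: [0.681, 0.186, -0.681, 0.193]
ft_force: [0.9, 0.0, 0.4]
width: 0.0003
t 3.25 pos [ 0.4232 -0.4847  0.0726] F [0.9 0.  0.4] w 0.0003 zaz -148.95 tilt [-1.     0.01   0.002  0.073]
tool cm [ 0.46 -0.01  1.86]
rel nut tool mm [-72.6 -13.6  28.1]
```

```bash
python3 -m inch '[{"translation":[0.4,0,-0.2],"spin":0},{"translation":[0,0,-0.2],"spin":0},{"translation":[0,0,-0.2],"spin":0}]'
python3 - <<'E'
from h import *
go([.4072,-.4942,.068]); rel()
cv2.imwrite("pics/g_wrist.png",optics.camera("wrist")[:,:,::-1])
E
```

```text
time: 3.62
ee_pos: [0.4285, -0.4813, 0.0679]
eef_rot: [-0.681, -0.186, 0.681, -0.193]
ft_force: [0.4, -0.6, -0.2]
width: 0.0003
t 3.625 pos [ 0.4285 -0.4813  0.0679] F [ 0.4 -0.6 -0.2] w 0.0003 zaz -148.96 tilt [-1.     0.009  0.003  0.068]
tool cm [-0.01  0.    2.49]
rel nut tool mm [-68.  -13.8  21.8]
```

View pics/g_wrist.png

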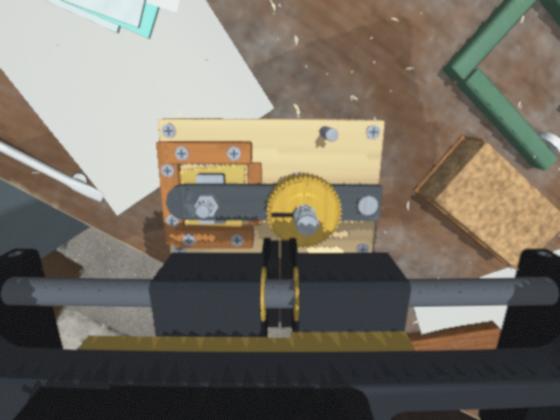

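```bash
python3 - <<'E'
import cv2
a=cv2.imread("pics/g_wrist.png")[160:350,170:400]; cv2.imwrite("pics/g2.png",cv2.resize(a,None,fx=3.4,fy=3.1,interpolation=cv2.INTER_CUBIC))
from h import *
T,s=pose()
for p in [(0.017,0,0),(.017,.0075,-.0095),(.017,-.0075,-.0095),(.017,0.015,-.0095),(0,0,-.0095),(0,0.015,-.0095),(.017,0,.0095)]:
    print(p,proj("wrist",T[:3,:3]@np.array(p)+T[:3,3],T).round(1))
E
```

```text
(0.017, 0, 0) [278.2 240.3]
(0.017, 0.0075, -0.0095) [290.1 226.5]
(0.017, -0.0075, -0.0095) [266.3 226.4]
(0.017, 0.015, -0.0095) [301.9 226.5]
(0, 0, -0.0095) [278.1 236.9]
(0, 0.015, -0.0095) [303.9 236.9]
(0.017, 0, 0.0095) [278.2 253.8]
```

View pics/g2.png

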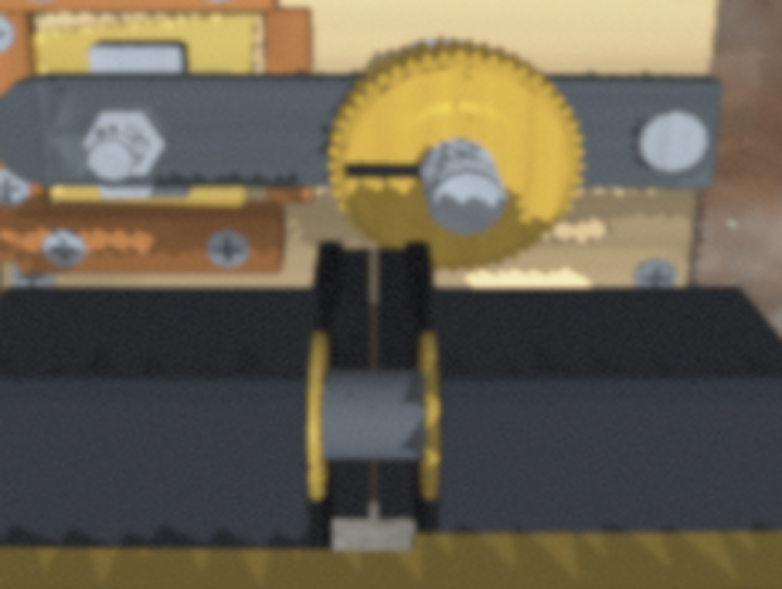

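```bash
for i in 1 2 3; do python3 -m inch '[{"translation":[0,0,-0.2],"spin":0}]' >/dev/null
python3 -c "
from h import *
go([.4072,-.4942,.068]); rel()" | grep -v tool.cm; done
```

```text
t 3.8 pos [ 0.4305 -0.4801  0.0679] F [-0.1  0.1 -0.4] w 0.0001 zaz -148.96 tilt [-1.     0.009  0.002  0.068]
rel nut tool mm [-68.  -13.8  19.5]
t 3.925 pos [ 0.4323 -0.479   0.0679] F [ 0.4 -0.3 -0.7] w 0.0006 zaz -148.96 tilt [-1.     0.009  0.002  0.068]
rel nut tool mm [-68.  -13.8  17.4]
t 4.05 pos [ 0.4341 -0.4779  0.068 ] F [-0.5 -0.   0.1] w 0.0003 zaz -148.96 tilt [-1.     0.009  0.002  0.068]
rel nut tool mm [-68.1 -13.8  15.3]
```

```bash
python3 - <<'E'
from h import *
b=optics.camera("wrist")[:,:,::-1]
cv2.imwrite("pics/h1.png",cv2.resize(b[150:350,170:400],None,fx=3.4,fy=3,interpolation=cv2.INTER_CUBIC))
b=optics.camera("side")[:,:,::-1]
cv2.imwrite("pics/h2.png",cv2.resize(b[240:330,240:340],None,fx=6,fy=6,interpolation=cv2.INTER_CUBIC))
E
```

```text
(no output)
```

View pics/h1.png

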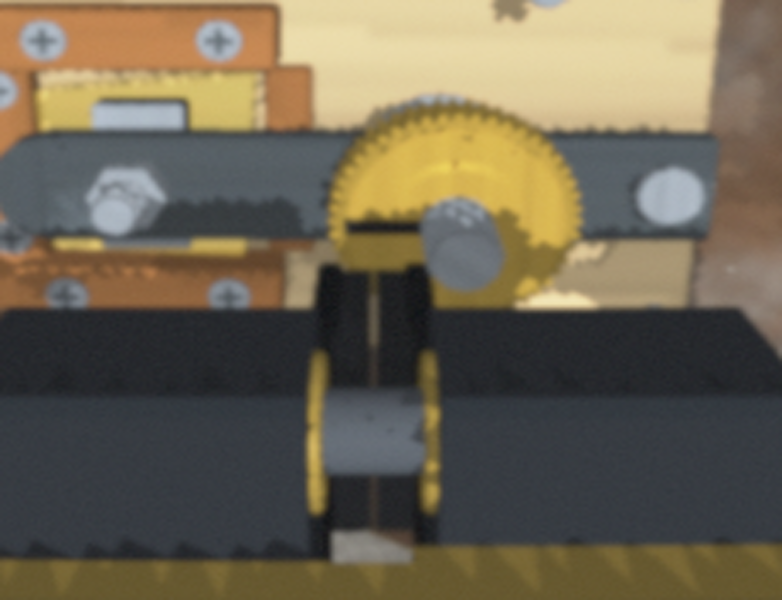

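View pics/h2.png

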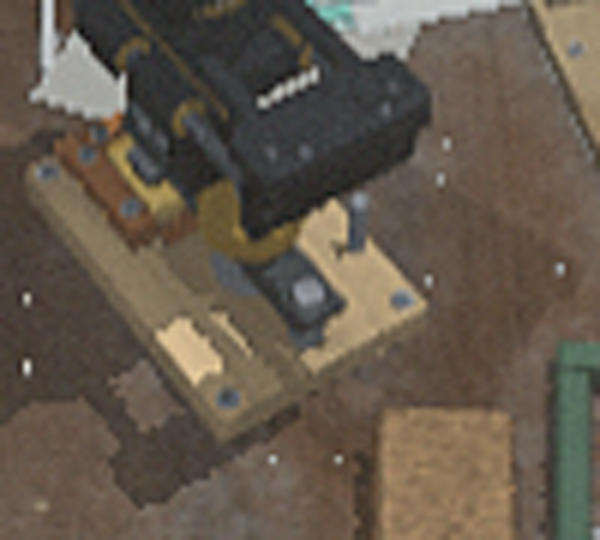

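```bash
python3 -m inch '[{"translation":[0,0,1],"spin":0},{"translation":[0,0,1.2],"spin":0},{"translation":[0,0,0],"spin":0}]'
python3 - <<'E'
from h import *
rel()
T,s=pose()
b=optics.camera("side")[:,:,::-1].copy()
for p,c in [((.017,0,0),(0,0,255)),((0,0,0),(0,255,0)),((-.049,0,0),(255,0,0))]:
    q=proj("side",T[:3,:3]@np.array(p)+T[:3,3]); print(p,q.round(1)); 
cv2.imwrite("pics/i2.png",cv2.resize(b[220:330,220:340],None,fx=6,fy=6,interpolation=cv2.INTER_CUBIC))
E
```

```text
time: 4.53
ee_pos: [0.4132, -0.4906, 0.068]
eef_rot: [-0.681, -0.186, 0.682, -0.192]
ft_force: [0.6, 0.4, -0.2]
width: 0.0006
rel nut tool mm [-68.  -13.7  39.8]
(0.017, 0, 0) [264.6 279. ]
(0, 0, 0) [264.5 274.6]
(-0.049, 0, 0) [264.3 261.3]
```

View pics/i2.png

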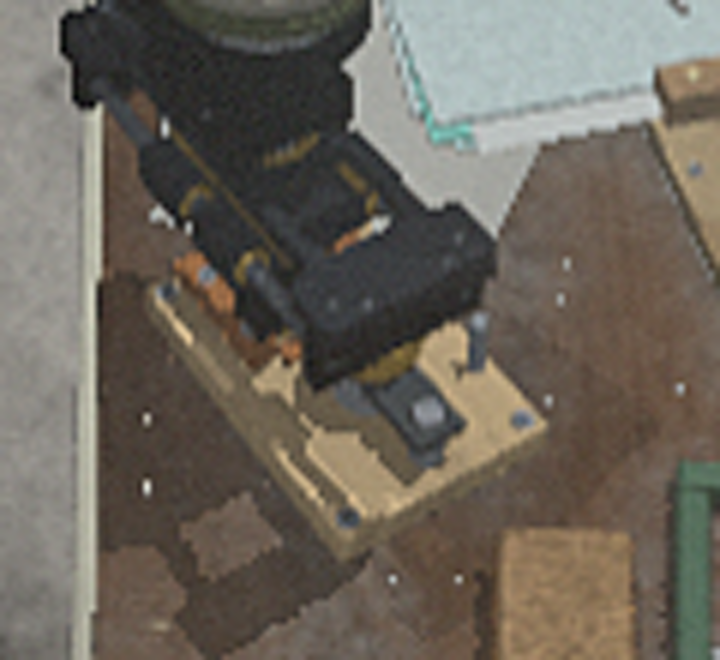

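```bash
python3 -m inch '[{"translation":[1.5,0.2,0],"spin":0},{"translation":[0.3,0,-0.4],"spin":0},{"translation":[0,0,-0.4],"spin":0}]'
for i in 1 2 3; do 
python3 -m inch '[{"translation":[0,0,-0.25],"spin":0}]' >/dev/null
python3 -c "
from h import *
go([.4072,-.4942,.068]); rel()" | grep -v tool.cm; done
```

```text
time: 4.95
ee_pos: [0.4206, -0.4888, 0.0484]
eef_rot: [-0.68, -0.185, 0.682, -0.192]
ft_force: [-11.3, -4.9, 7.4]
width: 0.0008
t 5.075 pos [ 0.4205 -0.489   0.0485] F [-10.   -3.3   5.7] w 0.0003 zaz -149.12 tilt [-1.     0.008  0.009  0.048]
rel nut tool mm [-48.3 -11.5  32.9]
t 5.2 pos [ 0.4204 -0.489   0.0486] F [-8.6 -2.1  5.1] w -0.0 zaz -149.23 tilt [-1.     0.007  0.012  0.049]
rel nut tool mm [-48.3 -11.5  33.3]
t 5.325 pos [ 0.4203 -0.489   0.0487] F [-8.4 -2.2  3.5] w 0.0003 zaz -149.33 tilt [-1.     0.006  0.016  0.049]
rel nut tool mm [-48.2 -11.5  33.5]
```

```bash
python3 -m inch '[{"translation":[0,0,0.3],"spin":0},{"translation":[0,0,0],"spin":0}]'
python3 - <<'E'
from h import *
rel()
b=optics.camera("wrist")[:,:,::-1]
cv2.imwrite("pics/j1.png",cv2.resize(b[150:350,170:400],None,fx=3.4,fy=3,interpolation=cv2.INTER_CUBIC))
b=optics.camera("side")[:,:,::-1]
cv2.imwrite("pics/j2.png",cv2.resize(b[240:330,240:340],None,fx=6,fy=6,interpolation=cv2.INTER_CUBIC))
E
```

```text
time: 5.58
ee_pos: [0.4183, -0.4902, 0.0487]
eef_rot: [-0.677, -0.183, 0.687, -0.191]
ft_force: [0.5, 0.6, 0.6]
width: 0.0004
rel nut tool mm [-48.3 -11.6  35.9]
```

View pics/j1.png

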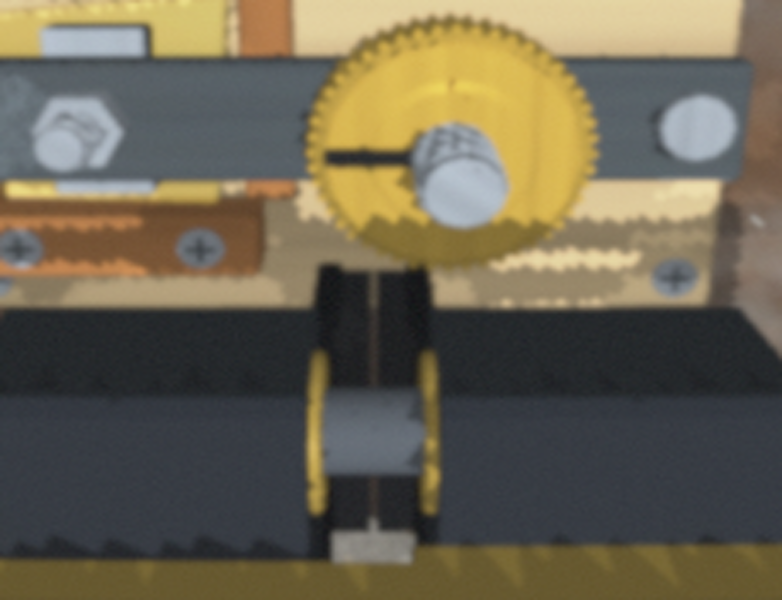

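View pics/j2.png

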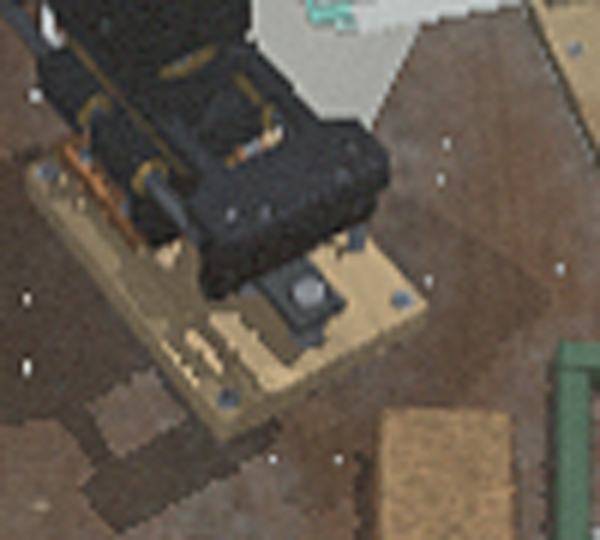

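```bash
python3 -m inch '[{"translation":[-0.1,0,-0.3],"spin":0},{"translation":[0,0.4,-0.15],"spin":0},{"translation":[0,0.4,-0.15],"spin":0},{"translation":[0,0.4,-0.15],"spin":0}]'
python3 -c "
from h import *
go([.4072,-.4942,.068]); rel()
look('k1',.066)"
```

```text
time: 6.18
ee_pos: [0.4256, -0.4987, 0.0491]
eef_rot: [-0.674, -0.183, 0.69, -0.189]
ft_force: [-3.5, -0.5, 2.3]
width: 0.0009
t 6.175 pos [ 0.4256 -0.4987  0.0491] F [-3.5 -0.5  2.3] w 0.0009 zaz -149.48 tilt [-1.     0.003  0.024  0.049]
tool cm [-1.86 -1.32  1.41]
rel nut tool mm [-48.3  -0.6  34.3]
expected px [279.4 208. ] blob (array([281.3, 197. ]), array([ 240,  162,   82,   81, 3876], dtype=int32))
crop origin 189 137
```

View pics/k1.png

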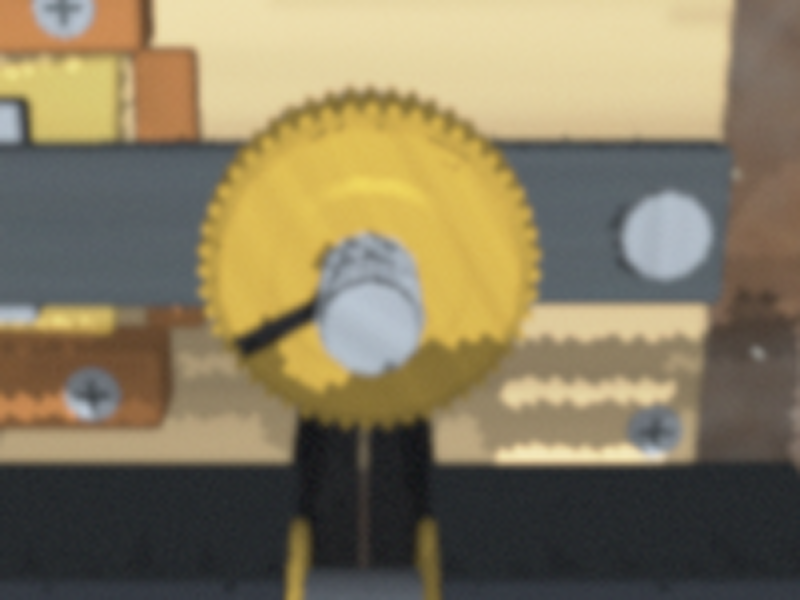

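```bash
python3 -m inch '[{"translation":[0,1,-0.15],"spin":0},{"translation":[0,0.9,-0.3],"spin":0},{"translation":[0,0,1.0],"spin":0},{"translation":[0,-2,0],"spin":0},{"translation":[0,-1.8,0],"spin":0},{"translation":[0,0,0],"spin":0}]'
python3 -c "
from h import *
go([.4072,-.4942,.068]); rel()
look('k2',.066)"
```

```text
time: 6.98
ee_pos: [0.4091, -0.485, 0.0489]
eef_rot: [-0.674, -0.183, 0.69, -0.189]
ft_force: [0.9, 0.1, 0.1]
width: 0.001
t 6.975 pos [ 0.4091 -0.485   0.0489] F [0.9 0.1 0.1] w 0.001 zaz -149.47 tilt [-1.     0.002  0.025  0.049]
tool cm [-1.89  0.7   0.68]
rel nut tool mm [-48.  -20.8  41.6]
expected px [319.9 194.3] blob (array([319.1, 184.9]), array([ 278,  148,   85,   81, 4223], dtype=int32))
crop origin 229 124
```

View pics/k2.png

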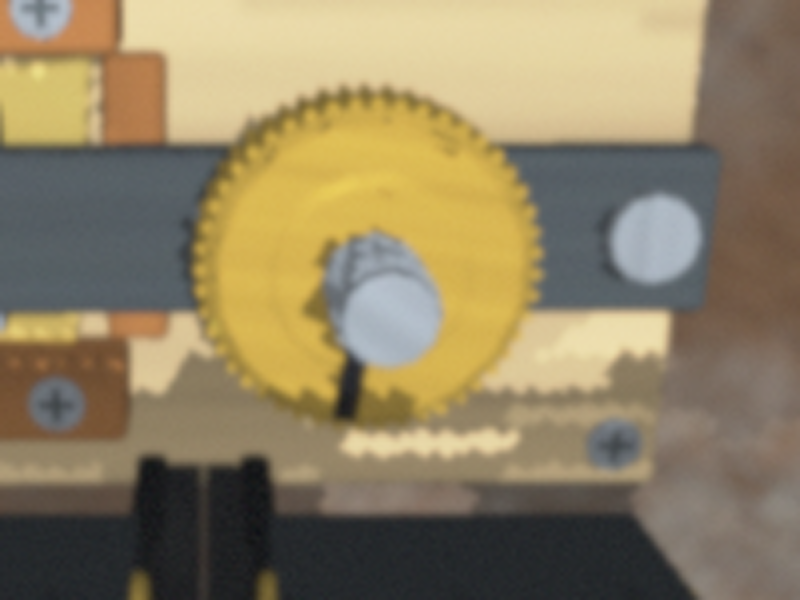

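```bash
python3 -m inch '[{"translation":[0,0.2,-0.95],"spin":0},{"translation":[0,1,0.1],"spin":0},{"translation":[0,1,-0.12],"spin":0},{"translation":[0,1,-0.15],"spin":0},{"translation":[0,0.9,-0.3],"spin":0},{"translation":[0,0,1.0],"spin":0},{"translation":[0,-2,0],"spin":0},{"translation":[0,-2,0],"spin":0},{"translation":[0,0,0],"spin":0}]'
python3 -c "
from h import *
go([.4072,-.4942,.068]); rel()
look('k3',.068)"
```

```text
time: 8.15
ee_pos: [0.4128, -0.4878, 0.0481]
eef_rot: [-0.673, -0.183, 0.692, -0.188]
ft_force: [-1.4, -1.1, -0.5]
width: 0.0002
t 8.15 pos [ 0.4128 -0.4878  0.0481] F [-1.4 -1.1 -0.5] w 0.0002 zaz -149.57 tilt [-1.     0.     0.028  0.048]
tool cm [-1.97  0.27  0.86]
rel nut tool mm [-47.  -16.6  40. ]
expected px [311.6 199.6] blob (array([310.1, 188.7]), array([ 270,  152,   84,   81, 4206], dtype=int32))
crop origin 221 129
```

View pics/k3.png

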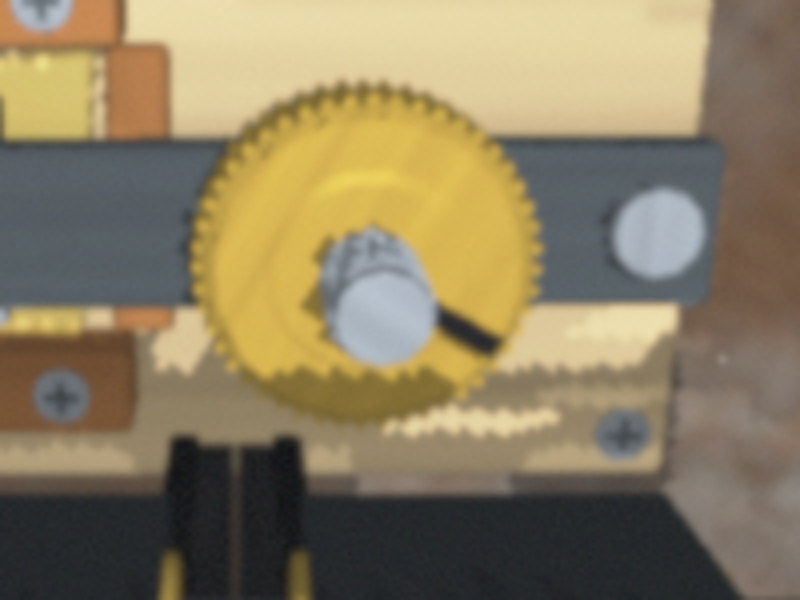

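```bash
python3 -m inch '[{"translation":[0,-0.2,-0.9],"spin":0},{"translation":[0,1,-0.05],"spin":0},{"translation":[0,1,-0.12],"spin":0},{"translation":[0,1,-0.2],"spin":0},{"translation":[0,0.8,-0.3],"spin":0},{"translation":[0,0,1.0],"spin":0},{"translation":[0,-2,0],"spin":0},{"translation":[0,-2,0],"spin":0},{"translation":[0,0,0],"spin":0}]'
python3 -c "
from h import *
go([.4072,-.4942,.068]); rel()
look('k4',.068)"
```

```text
time: 9.32
ee_pos: [0.412, -0.4864, 0.0476]
eef_rot: [-0.67, -0.181, 0.695, -0.187]
ft_force: [-0.2, -0.2, 0.5]
width: 0.0005
t 9.325 pos [ 0.412  -0.4864  0.0476] F [-0.2 -0.2  0.5] w 0.0005 zaz -149.82 tilt [-0.999 -0.002  0.036  0.048]
tool cm [-2.01  0.43  0.88]
rel nut tool mm [-46.1 -18.1  40.4]
expected px [314.7 200.2] blob (array([313.3, 190.5]), array([ 272,  152,   86,   83, 4216], dtype=int32))
crop origin 224 130
```

View pics/k4.png

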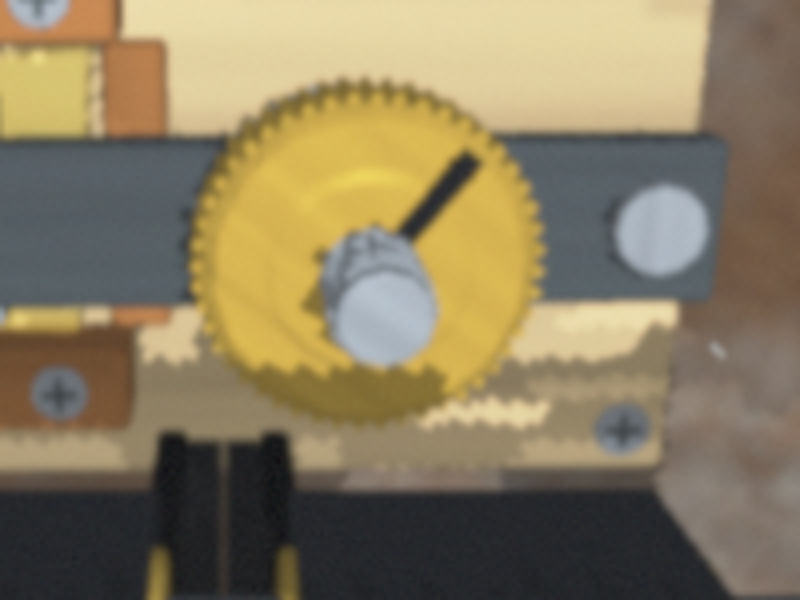

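```bash
python3 -m inch '[{"translation":[-0.1,0,-0.9],"spin":0},{"translation":[0,1,-0.05],"spin":0},{"translation":[0,1,-0.12],"spin":0},{"translation":[0,1,-0.2],"spin":0},{"translation":[0,0.8,-0.3],"spin":0},{"translation":[0,0,1.0],"spin":0},{"translation":[0,-2,0],"spin":0},{"translation":[0,-2,0],"spin":0},{"translation":[-0.1,0,-0.9],"spin":0},{"translation":[0,1,-0.05],"spin":0},{"translation":[0,1,-0.12],"spin":0},{"translation":[0,1,-0.2],"spin":0},{"translation":[0,0.8,-0.3],"spin":0},{"translation":[0,0,1.0],"spin":0},{"translation":[0,-2,0],"spin":0},{"translation":[0,-2,0],"spin":0},{"translation":[0,0,0],"spin":0}]'
python3 -c "
from h import *
go([.4072,-.4942,.068]); rel()
look('k5',.069)"
```

```text
time: 11.5
ee_pos: [0.4116, -0.487, 0.0486]
eef_rot: [-0.665, -0.179, 0.701, -0.184]
ft_force: [-0.8, -0.0, 0.3]
width: 0.0004
t 11.5 pos [ 0.4116 -0.487   0.0486] F [-0.8 -0.   0.3] w 0.0004 zaz -150.28 tilt [-0.999 -0.007  0.051  0.049]
tool cm [-1.9   0.39  0.84]
rel nut tool mm [-46.4 -17.6  41.9]
expected px [313.1 199.8] blob (array([313.7, 188.6]), array([ 271,  152,   86,   82, 4261], dtype=int32))
crop origin 223 129
```

View pics/k5.png

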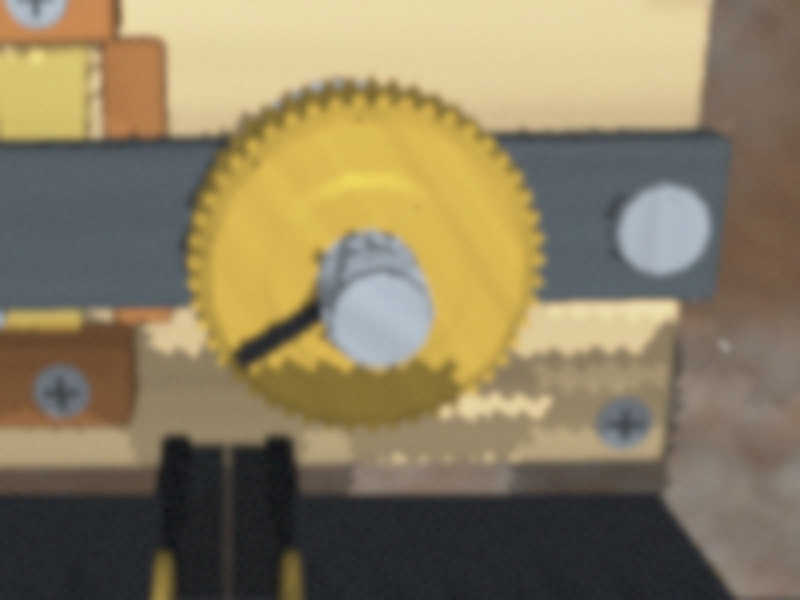

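```bash
python3 -m inch '[{"translation":[-0.1,0,-0.95],"spin":0},{"translation":[0,1,-0.05],"spin":0},{"translation":[0,1,-0.12],"spin":0},{"translation":[0,1,-0.2],"spin":0},{"translation":[0,0.8,-0.3],"spin":0},{"translation":[0,0,1.0],"spin":0},{"translation":[0,-2,0],"spin":0},{"translation":[0,-2,0],"spin":0},{"translation":[-0.1,0,-0.9],"spin":0},{"translation":[0,1,-0.05],"spin":0},{"translation":[0,1,-0.12],"spin":0},{"translation":[0,1,-0.2],"spin":0},{"translation":[0,0.8,-0.3],"spin":0},{"translation":[0,0,1.0],"spin":0},{"translation":[0,-2,0],"spin":0},{"translation":[0,-2,0],"spin":0},{"translation":[0,0,0],"spin":0}]'
python3 -c "
from h import *
go([.4072,-.4942,.068]); rel()
look('k6',.070)"
```

```text
time: 13.68
ee_pos: [0.4118, -0.4874, 0.0497]
eef_rot: [-0.66, -0.176, 0.707, -0.18]
ft_force: [-0.9, -0.7, 0.6]
width: 0.0006
t 13.675 pos [ 0.4118 -0.4874  0.0497] F [-0.9 -0.7  0.6] w 0.0006 zaz -150.76 tilt [-0.998 -0.011  0.066  0.05 ]
tool cm [-1.78  0.35  0.86]
rel nut tool mm [-46.8 -17.1  42.8]
expected px [311.6 200.5] blob (array([310.3, 189.6]), array([ 269,  152,   87,   83, 4314], dtype=int32))
crop origin 221 130
```

View pics/k6.png

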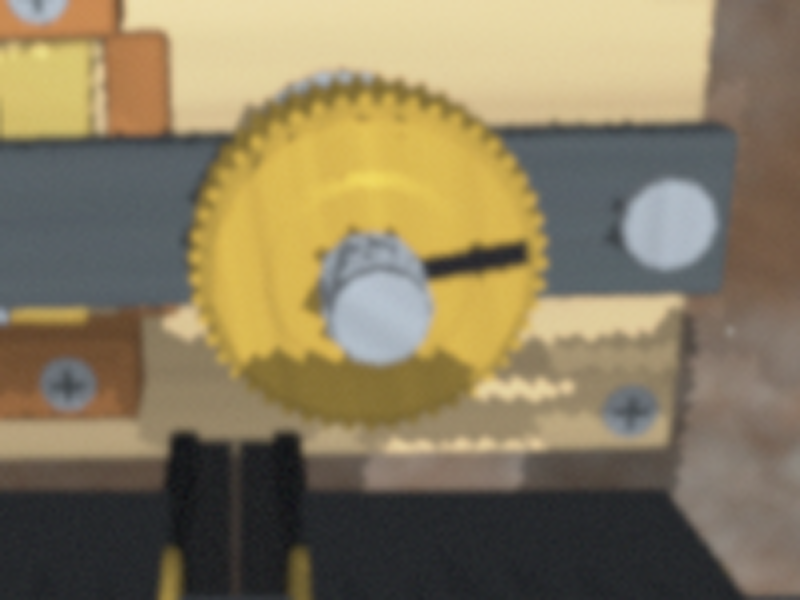

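```bash
python3 -m inch '[{"translation":[-0.1,0,-1.05],"spin":0},{"translation":[0,1,-0.1],"spin":0},{"translation":[0,1,-0.15],"spin":0},{"translation":[0,1,-0.2],"spin":0},{"translation":[0,0.8,-0.3],"spin":0},{"translation":[0,0,1.0],"spin":0},{"translation":[0,-2,0],"spin":0},{"translation":[0,-2,0],"spin":0},{"translation":[-0.1,0,-0.95],"spin":0},{"translation":[0,1,-0.1],"spin":0},{"translation":[0,1,-0.15],"spin":0},{"translation":[0,1,-0.2],"spin":0},{"translation":[0,0.8,-0.3],"spin":0},{"translation":[0,0,1.0],"spin":0},{"translation":[0,-2,0],"spin":0},{"translation":[0,-2,0],"spin":0},{"translation":[0,0,0],"spin":0}]'
python3 -c "
from h import *
go([.4072,-.4942,.068]); rel()
look('k7',.072)"
```

```text
time: 15.85
ee_pos: [0.4111, -0.4877, 0.0505]
eef_rot: [-0.654, -0.172, 0.716, -0.176]
ft_force: [0.0, -0.3, -0.0]
width: 0.0006
t 15.85 pos [ 0.4111 -0.4877  0.0505] F [ 0.  -0.3 -0. ] w 0.0006 zaz -151.41 tilt [-0.996 -0.017  0.086  0.051]
tool cm [-1.69  0.36  0.8 ]
rel nut tool mm [-46.6 -17.   44.8]
expected px [310.9 201. ] blob (array([312.1, 189.1]), array([ 268,  152,   88,   82, 4375], dtype=int32))
crop origin 220 130
```

View pics/k7.png

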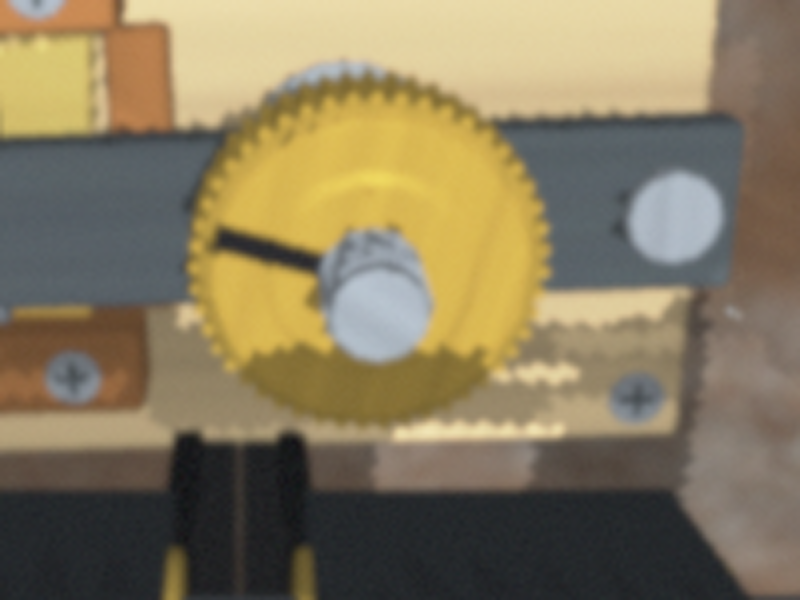

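```bash
python3 -m inch '[{"translation":[-3,0,0.5],"spin":0},{"translation":[-5,0,0],"spin":0},{"translation":[-5,0,0],"spin":0},{"translation":[0,0,0],"spin":0}]'
python3 - <<'E'
from h import *
go([.4,-.48,.1]);rel()
T,s=pose()
b=optics.camera("side")[:,:,::-1].copy()
q=[proj("side",T[:3,:3]@np.array(p)+T[:3,3]) for p in [(.017,0,0),(0,0,0),(-.02,0,0),(-.051,0,0)]]; print(np.round(q,1))
x,y=map(int,q[1]); x0,y0=x-50,y-50
b=cv2.resize(b[y0:y0+100,x0:x0+120],None,fx=6,fy=6,interpolation=cv2.INTER_CUBIC)
for p,c in zip(q,[(0,0,255),(0,255,0),(255,255,0),(255,0,0)]): cv2.drawMarker(b,(int((p[0]-x0+.5)*6),int((p[1]-y0+.5)*6)),c,0,12)
cv2.imwrite("pics/l1.png",b)
b=optics.camera("wrist")[:,:,::-1]; cv2.imwrite("pics/l2.png",b)
E
```

```text
time: 16.4
ee_pos: [0.4183, -0.49, 0.1845]
eef_rot: [-0.654, -0.171, 0.715, -0.176]
ft_force: [0.3, -1.1, -1.1]
width: -0.0001
t 16.4 pos [ 0.4183 -0.49    0.1845] F [ 0.3 -1.1 -1.1] w -0.0001 zaz -151.49 tilt [-0.996 -0.015  0.085  0.184]
tool cm [ 8.54 -1.63  0.4 ]
rel nut tool mm [-180.6  -13.4   51. ]
[[265.8 246.9]
 [266.4 241.6]
 [267.1 235.3]
 [268.2 225. ]]
```

View pics/l1.png

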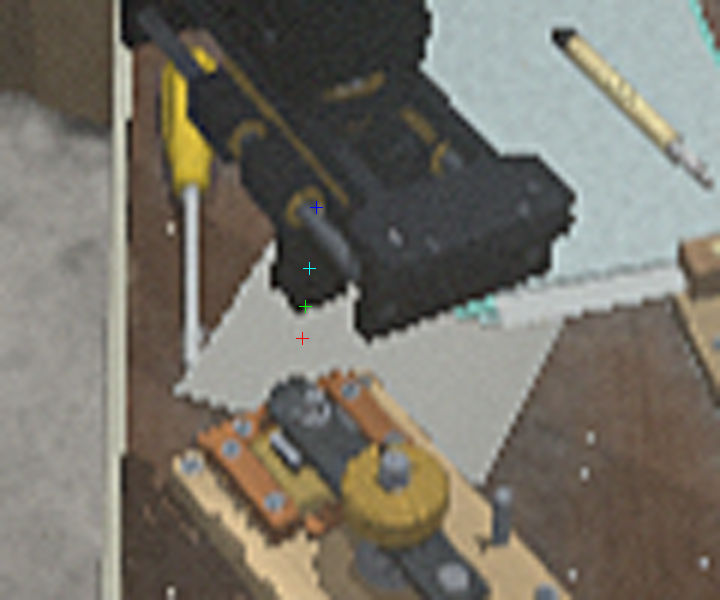

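View pics/l2.png

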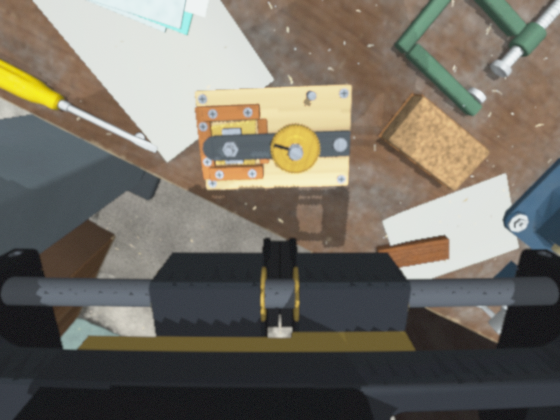

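The side view shows the shut fingertips ending level with the TCP (green marker), not 17 mm ahead of it. That explains the missing contact earlier. Next I'll place the fingertip beside the strap.

```bash
cat >> h.py <<'E'
def hr(y,z,h):
    T,s=pose(); a=np.radians(-149.8); zz=np.array([np.cos(a),np.sin(a),0]); yy=np.array([-np.sin(a),np.cos(a),0])
    d=T[:3,3]-N; print("t",s["time"],"fixt-aligned y,z,h mm",np.round([d@yy*1e3,d@zz*1e3,d[2]*1e3],1),"F",np.round(s["ft_force"],1),"zaz",round(np.degrees(np.arctan2(T[1,2],T[0,2])),1),"tilt",np.round(T[2,1:3],3))
    print(" to target tool cm",np.round(T[:3,:3].T@(N+yy*y/1e3+zz*z/1e3+np.array([0,0,h/1e3])-T[:3,3])*100,2))
E
python3 -c "
from h import *
hr(-60,38,46)"
```

```text
t 16.5 fixt-aligned y,z,h mm [-13.8  36.  180. ] F [-0.  -0.3  0.3] zaz -151.5 tilt [-0.021  0.087]
 to target tool cm [13.47 -4.33 -0.84]
```

```bash
python3 -m inch '[{"translation":[3,-2.2,0],"spin":0},{"translation":[3,-2.1,0],"spin":0},{"translation":[2.5,0,-0.3],"spin":0},{"translation":[1,0,-0.1],"spin":0},{"translation":[0,0,0],"spin":0},{"translation":[0,0,0],"spin":0}]'
python3 -c "
from h import *
hr(-60,38,46)
cv2.imwrite('pics/m1.png',optics.camera('wrist')[:,:,::-1])"
```

```text
time: 17.25
ee_pos: [0.3878, -0.4498, 0.0777]
eef_rot: [-0.651, -0.175, 0.718, -0.171]
ft_force: [0.1, 0.1, 0.3]
width: 0.0004
t 17.25 fixt-aligned y,z,h mm [-61.8  41.2  77.7] F [0.1 0.1 0.3] zaz -151.5 tilt [-0.029  0.09 ]
 to target tool cm [ 3.12  0.26 -0.6 ]
```

View pics/m1.png

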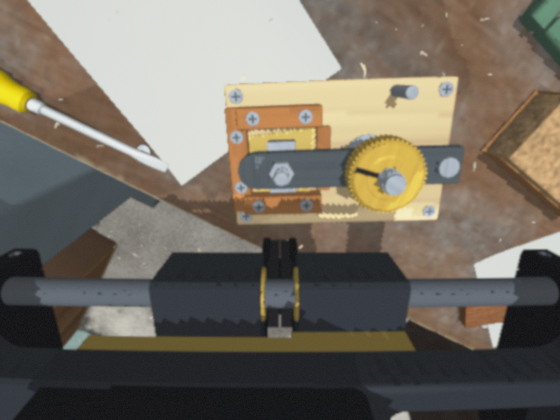

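The shut finger at column 280 lines up with the strap's screw at (281,173), clear of the strap. I'll lower it.

```bash
python3 -m inch '[{"translation":[1.5,0.1,-0.2],"spin":0},{"translation":[1.5,0.1,-0.2],"spin":0},{"translation":[0,0,0],"spin":0},{"translation":[0,0,0],"spin":0}]'
python3 -c "
from h import *
hr(-60,22,46)
cv2.imwrite('pics/m2.png',cv2.resize(optics.camera('side')[230:320,230:350,::-1],None,fx=6,fy=6))"
```

```text
time: 17.8
ee_pos: [0.3902, -0.4507, 0.046]
eef_rot: [-0.652, -0.175, 0.718, -0.172]
ft_force: [-0.7, -0.2, -0.1]
width: 0.0005
t 17.8 fixt-aligned y,z,h mm [-59.8  39.6  46. ] F [-0.7 -0.2 -0.1] zaz -151.5 tilt [-0.027  0.089]
 to target tool cm [-0.16 -0.07 -1.75]
```

View pics/m2.png

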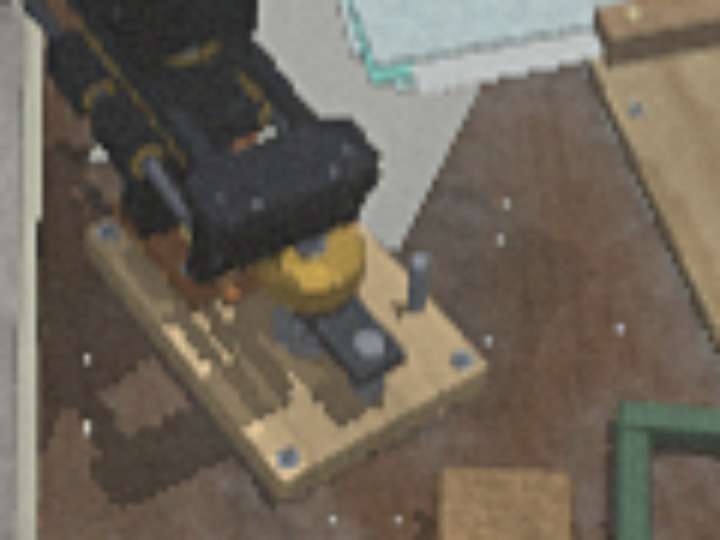

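```bash
python3 - <<'E'
from h import *
T,s=pose()
for x in (-.051,-.03,-.0):
  for y in (.07,.095):
    for z in (.0375,-.0375):
      q=proj("side",T[:3,:3]@np.array((x,y,z))+T[:3,3]); print(x,y,z,np.round((q-[230,230]+.5)*6),"h",round(float((T[:3,:3]@np.array((x,y,z))+T[:3,3])[2]),3))
E
```

```text
-0.051 0.07 0.0375 [166. 302.] h 0.098
-0.051 0.07 -0.0375 [330. 235.] h 0.091
-0.051 0.095 0.0375 [199. 348.] h 0.097
-0.051 0.095 -0.0375 [364. 278.] h 0.091
-0.03 0.07 0.0375 [162. 336.] h 0.077
-0.03 0.07 -0.0375 [324. 268.] h 0.07
-0.03 0.095 0.0375 [195. 382.] h 0.077
-0.03 0.095 -0.0375 [357. 312.] h 0.07
-0.0 0.07 0.0375 [157. 383.] h 0.047
-0.0 0.07 -0.0375 [315. 315.] h 0.041
-0.0 0.095 0.0375 [189. 429.] h 0.047
-0.0 0.095 -0.0375 [348. 359.] h 0.04
```

```bash
python3 -m inch '[{"translation":[-0.05,0,-0.7],"spin":0},{"translation":[-0.05,0,-0.7],"spin":0},{"translation":[-0.05,0,-0.5],"spin":0},{"translation":[-0.05,-0.1,-0.6],"spin":0}]'
python3 -c "
from h import *
hr(-63.9,0,46)
look('n1',.06)"
```

```text
time: 18.35
ee_pos: [0.4135, -0.4375, 0.0467]
eef_rot: [-0.652, -0.174, 0.717, -0.172]
ft_force: [-0.7, -0.6, 0.5]
width: 0.0004
t 18.35 fixt-aligned y,z,h mm [-59.5  12.8  46.7] F [-0.7 -0.6  0.5] zaz -151.5 tilt [-0.026  0.089]
 to target tool cm [-0.03 -0.48 -1.26]
expected px [388.4 242. ] blob (array([398.7, 230. ]), array([ 350,  203,   87,   75, 2829], dtype=int32))
crop origin 298 171
```

View pics/n1.png

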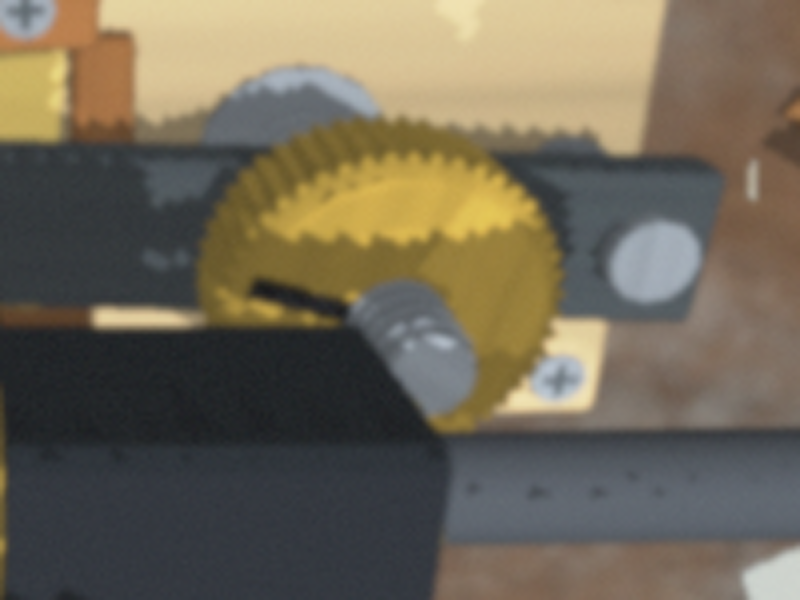

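```bash
python3 - <<'E'
from h import *
b=optics.camera('side')[230:320,230:350,::-1]
cv2.imwrite('pics/n2.png',cv2.resize(b,None,fx=6,fy=6,interpolation=cv2.INTER_CUBIC))
b=optics.camera('wrist')[:,:,::-1]; cv2.imwrite('pics/n3.png',b)
E
```

```text
(no output)
```

View pics/n2.png

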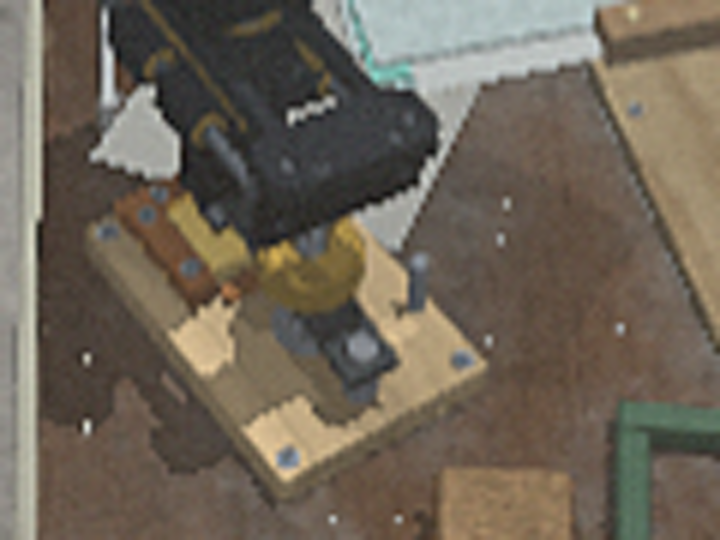

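View pics/n3.png

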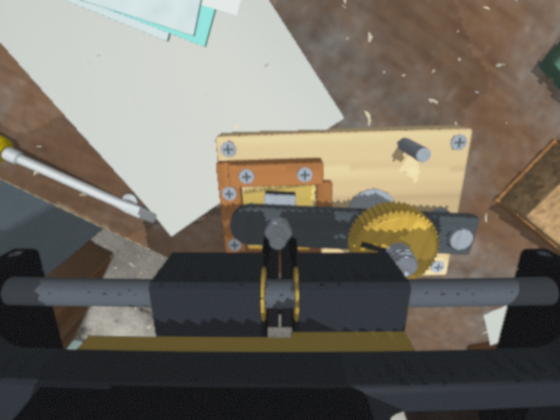

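```bash
python3 -m inch '[{"translation":[0,0,1.4],"spin":0},{"translation":[0.1,-0.6,1.4],"spin":0},{"translation":[0.3,-1.2,0],"spin":0},{"translation":[0.3,0,0],"spin":0},{"translation":[0,0,0],"spin":0},{"translation":[0,0,0],"spin":0}]'
python3 -c "
from h import *
hr(-78,22,40)"
```

```text
time: 19.25
ee_pos: [0.3761, -0.435, 0.0423]
eef_rot: [-0.652, -0.174, 0.718, -0.172]
ft_force: [0.0, 0.2, 1.0]
width: 0.0006
t 19.25 fixt-aligned y,z,h mm [-80.5  43.9  42.3] F [0.  0.2 1. ] zaz -151.6 tilt [-0.026  0.089]
 to target tool cm [ 0.03  0.18 -2.21]
```

```bash
python3 -m inch '[{"translation":[0.2,0.2,-0.8],"spin":0},{"translation":[-0.05,0,-0.8],"spin":0},{"translation":[-0.05,0,-0.3],"spin":0},{"translation":[-0.05,0,-0.3],"spin":0}]'
python3 -c "
from h import *
hr(-78,22,40)
cv2.imwrite('pics/o1.png',optics.camera('wrist')[:,:,::-1])"
```

```text
time: 19.75
ee_pos: [0.3987, -0.4254, 0.0394]
eef_rot: [-0.652, -0.175, 0.717, -0.172]
ft_force: [0.3, -0.6, -0.2]
width: 0.0002
t 19.75 fixt-aligned y,z,h mm [-77.4  19.5  39.4] F [ 0.3 -0.6 -0.2] zaz -151.5 tilt [-0.026  0.089]
 to target tool cm [-0.03 -0.06  0.26]
```

View pics/o1.png

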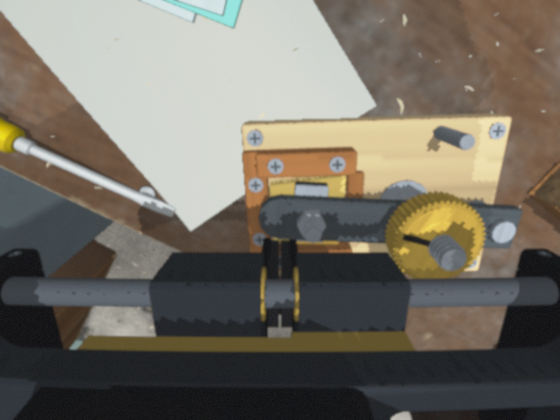

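```bash
python3 -m inch '[{"translation":[-0.06,-0.05,-0.6],"spin":0},{"translation":[-0.06,-0.05,-0.7],"spin":0},{"translation":[-0.06,-0.05,-0.7],"spin":0},{"translation":[-0.06,-0.05,-0.7],"spin":0}]'
python3 -c "
from h import *
hr(-80.5,-7,40)
cv2.imwrite('pics/o2.png',optics.camera('wrist')[:,:,::-1])"
```

```text
time: 20.3
ee_pos: [0.4228, -0.4102, 0.0397]
eef_rot: [-0.652, -0.174, 0.718, -0.172]
ft_force: [-0.5, -0.4, -0.0]
width: 0.0005
t 20.3 fixt-aligned y,z,h mm [-78.4  -9.   39.7] F [-0.5 -0.4 -0. ] zaz -151.6 tilt [-0.026  0.089]
 to target tool cm [-0.01 -0.2   0.21]
```

View pics/o2.png

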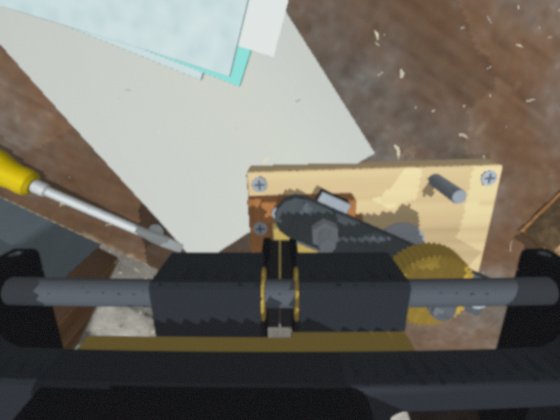

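```bash
python3 -m inch '[{"translation":[-0.06,0.2,-0.8],"spin":0},{"translation":[-0.06,0.2,-0.8],"spin":0},{"translation":[-0.06,0.3,-0.8],"spin":0},{"translation":[-0.06,0.5,-0.75],"spin":0},{"translation":[-0.06,0.5,-0.75],"spin":0},{"translation":[-0.06,0.5,-0.75],"spin":0}]'
python3 -c "
from h import *
hr(-56,-55,40)
cv2.imwrite('pics/o3.png',optics.camera('wrist')[:,:,::-1])
cv2.imwrite('pics/o4.png',cv2.resize(optics.camera('side')[200:320,210:350,::-1],None,fx=5,fy=5))"
```

```text
time: 21.1
ee_pos: [0.4787, -0.4061, 0.0383]
eef_rot: [-0.652, -0.175, 0.717, -0.172]
ft_force: [-0.4, 0.3, -0.5]
width: 0.0007
t 21.1 fixt-aligned y,z,h mm [-53.8 -59.4  38.3] F [-0.4  0.3 -0.5] zaz -151.5 tilt [-0.027  0.088]
 to target tool cm [-0.12 -0.21  0.45]
```

View pics/o3.png

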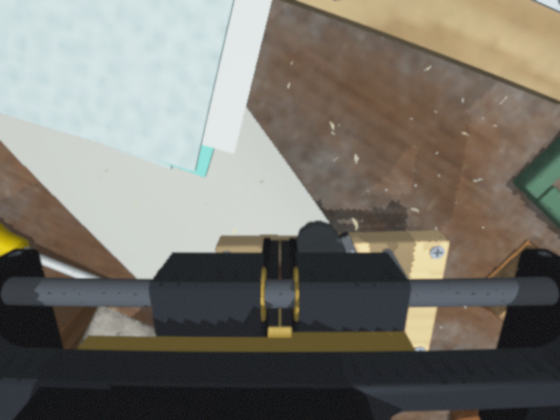

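View pics/o4.png

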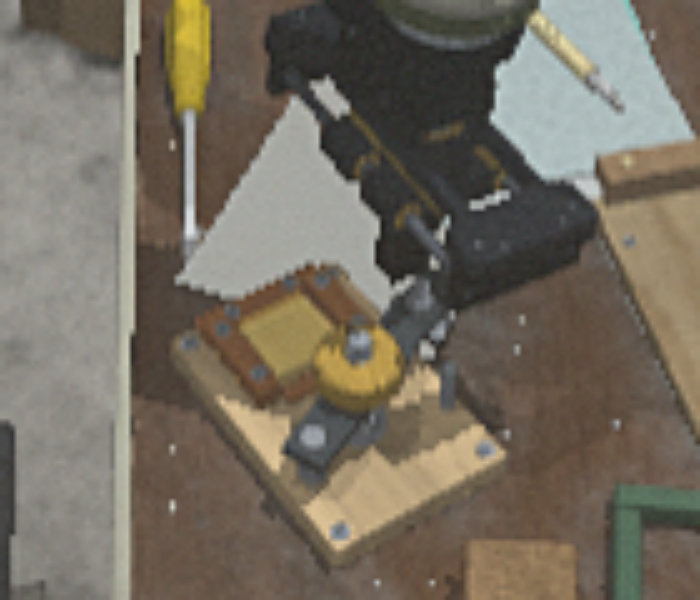

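```bash
python3 -m inch '[{"translation":[-0.06,0.65,-0.3],"spin":0},{"translation":[-0.05,0.65,-0.2],"spin":0},{"translation":[-0.05,0.65,-0.2],"spin":0},{"translation":[-0.02,0.5,-0.1],"spin":0},{"translation":[-0.02,0.4,0],"spin":0}]'
python3 -c "
from h import *
hr(-18,-70,40)
cv2.imwrite('pics/p4.png',cv2.resize(optics.camera('side')[200:320,210:350,::-1],None,fx=5,fy=5))"
```

```text
time: 21.82
ee_pos: [0.5014, -0.4282, 0.0388]
eef_rot: [-0.652, -0.175, 0.717, -0.172]
ft_force: [0.3, 0.9, -0.1]
width: 0.0003
t 21.825 fixt-aligned y,z,h mm [-23.4 -67.8  38.8] F [ 0.3  0.9 -0.1] zaz -151.5 tilt [-0.027  0.087]
 to target tool cm [-0.16  0.53 -0.22]
```

View pics/p4.png

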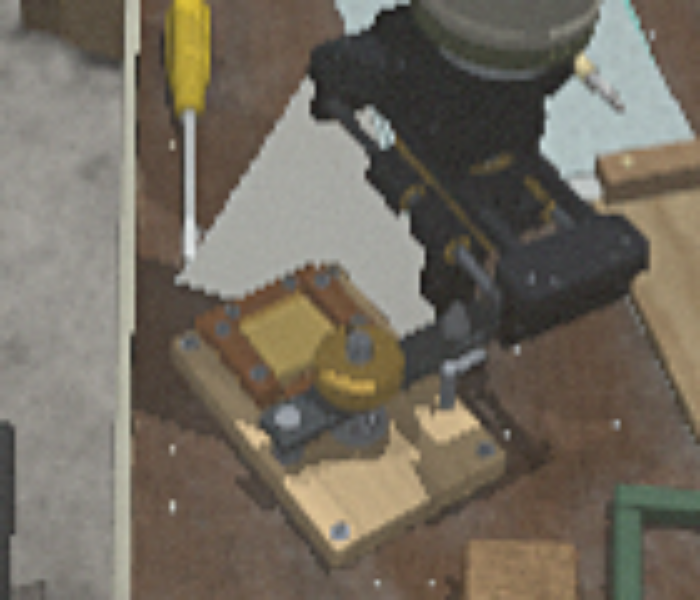

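Nearly there. I'll push gently to the stop, reading the force each time.

```bash
for i in 1 2 3 4; do python3 -m inch '[{"translation":[0,0.25,0],"spin":0}]' >/dev/null
python3 -c "
from h import *
hr(-18,-70,40)"|head -1; done
```

```text
t 22.0 fixt-aligned y,z,h mm [-20.9 -67.6  38.6] F [-1.7  7.3  1.5] zaz -151.5 tilt [-0.028  0.087]
t 22.125 fixt-aligned y,z,h mm [-20.2 -68.   38.2] F [-4.6  9.5  4.7] zaz -151.4 tilt [-0.032  0.088]
t 22.25 fixt-aligned y,z,h mm [-20.1 -68.2  37.8] F [-6.7 10.4  6.7] zaz -151.4 tilt [-0.036  0.089]
t 22.375 fixt-aligned y,z,h mm [-20.1 -68.3  37.6] F [-7.8 10.5  8.5] zaz -151.3 tilt [-0.042  0.09 ]
```

The strap has reached the stop: motion is blocked at about 10 N. I'll back off sideways, lift and check.

```bash
python3 -m inch '[{"translation":[0,-0.5,0],"spin":0},{"translation":[0,-1.5,0],"spin":0},{"translation":[-2,-1,0],"spin":0},{"translation":[-5,0,0],"spin":0},{"translation":[-5,0,0],"spin":0},{"translation":[-4,0,3],"spin":0},{"translation":[-1,0,5],"spin":0},{"translation":[0,0,5],"spin":0},{"translation":[0,0,5],"spin":0},{"translation":[0,0,4],"spin":0},{"translation":[0,0,0],"spin":0}]'
python3 -c "
from h import *
hr(-18,-70,40)
cv2.imwrite('pics/q1.png',cv2.resize(optics.camera('side')[200:320,210:350,::-1],None,fx=5,fy=5))
cv2.imwrite('pics/q2.png',optics.camera('wrist')[:,:,::-1])
cv2.imwrite('pics/q3.png',optics.camera('top')[:,:,::-1])"
```

```text
time: 23.75
ee_pos: [0.3089, -0.5122, 0.2492]
eef_rot: [-0.652, -0.175, 0.717, -0.174]
ft_force: [0.8, -0.1, 0.1]
width: 0.0006
t 23.75 fixt-aligned y,z,h mm [-47.5 140.8 249.2] F [ 0.8 -0.1  0.1] zaz -151.3 tilt [-0.024  0.087]
 to target tool cm [ 18.93   2.84 -22.9 ]
```

View pics/q1.png

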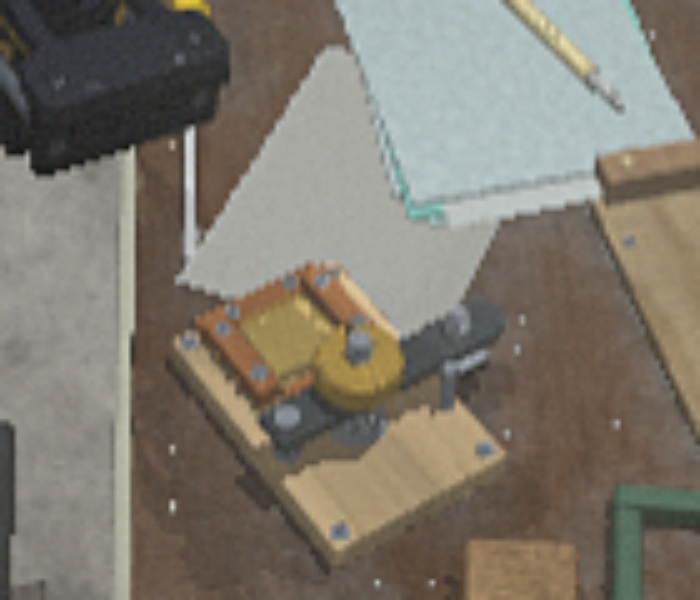

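View pics/q2.png

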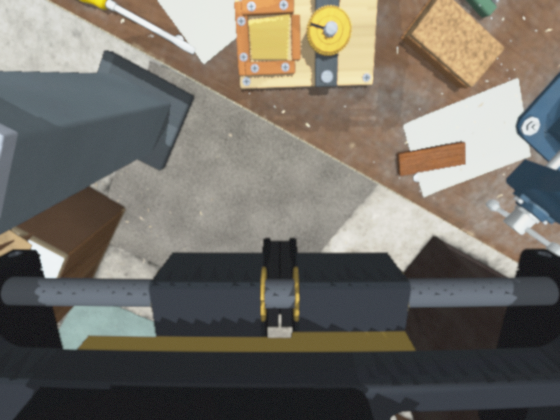

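View pics/q3.png

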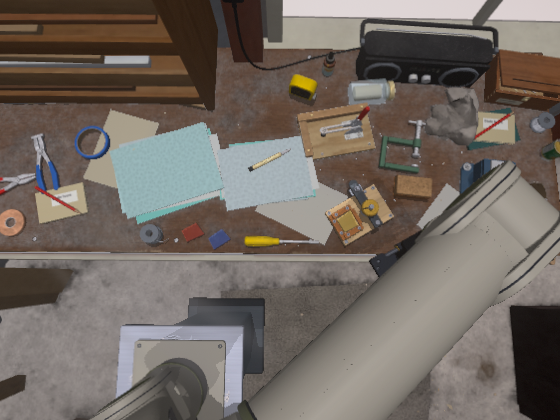

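```bash
python3 - <<'E'
import cv2
a=cv2.imread("pics/q3.png")[170:260,310:440]; a=cv2.resize(a,None,fx=6,fy=6,interpolation=cv2.INTER_CUBIC); cv2.imwrite("pics/q4.png",a)
a=cv2.imread("pics/q2.png")[0:95,220:390]; cv2.imwrite("pics/q5.png",cv2.resize(a,None,fx=4.6,fy=4.6,interpolation=cv2.INTER_CUBIC))
E
```

```text
(no output)
```

View pics/q4.png

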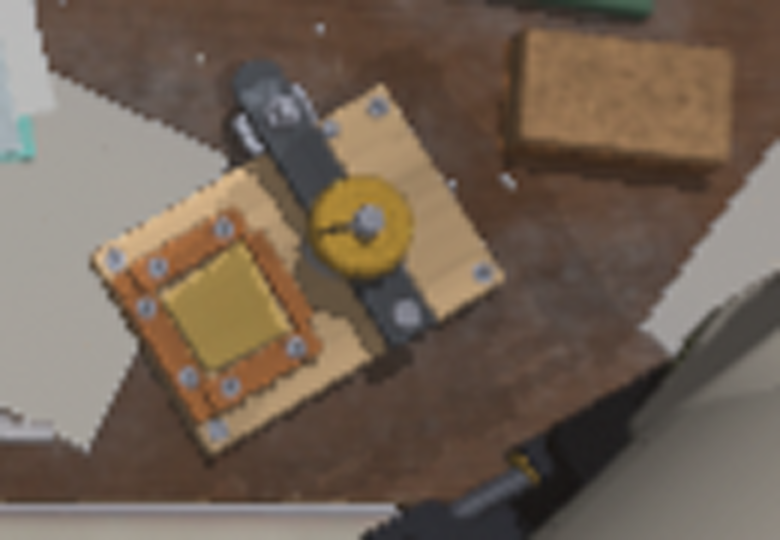

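View pics/q5.png

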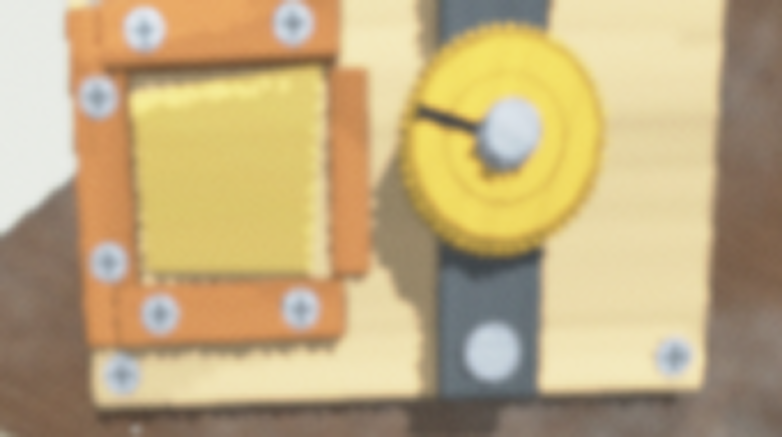

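```bash
python3 - <<'E'
from h import *
def P(x,y,z): return plane("top",(310+(x+.5)/6-.5,170+(y+.5)/6-.5),z)
a=P(238,292,.061)-P(433,182,.047); b=P(286,105,.067)-P(407,313,.053)
A=lambda v:np.degrees(np.arctan2(v[1],v[0])); print(A(a),A(b),A(a)-A(b))
print("slab centre vs", (sum(P(*p,.028) for p in [(160,290),(238,248),(292,322),(215,370)])/4).round(4), "nest", (N[:2]+.06*np.array([np.cos(np.radians(121)),np.sin(np.radians(121))])).round(4))
print(r.read_state()["ft_force"].round(1), r.read_state()["joint_vel"].round(3))
E
python3 -c "
from bench import close_job
print(close_job())"
```

```text
119.89497050427262 30.95987201876999 88.93509848550264
slab centre vs [ 0.4221 -0.4317  0.028 ] nest [ 0.4236 -0.4311]
[ 1.  -0.6 -0.3] [-0.014  0.012 -0.01   0.007  0.001 -0.004 -0.003]
the job is handed in; nothing more can be done
None
```

I rolled the nut loose and swung the strap onto its stop, then handed the job in at about 24 s of the 72 s. No verdict was reported, so these are my own readings.

- **Nut:** I kept the gripper shut and used it as a single fingertip, in about nine tangential strokes on the rim. Following the index mark, I read about 705°, or 1.96 turns. The mark had not visibly moved after the strap was swung.
- **Strap:** I pushed its side clockwise until it was blocked at about 10 N. From the top view it had swung about 89°, and it is up against the pin.
- **Slab:** it still lies between its rails. I measured it about 2 mm from its place, which is within the calibration error.
- **Bystanders and arm:** all bystanders look unmoved in the last top view. The arm was clear of everything, with forces around 1 N, which is noise level.

Two things did not match expectations:

- **Fingertip height:** with the gripper shut, the tips end about level with the TCP, not 17 mm ahead of it. My first approaches to the nut and the strap therefore passed over them without touching. I found this by feel and in the side view, and worked lower from then on.
- **Tool tilt:** the tool leaned by about 5° over the pressing strokes. I allowed for it when moving and it did no harm.

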